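Regrip a gate blade in the inclined rest and fit it to the card magazine

ROBOT

A 6-joint arm with a two-finger parallel gripper is mounted at the origin on a cart in front of the work surface, level with it; the furniture and walls round the work are solid. World frame = base frame: x ahead of the robot, y to its left, z up, the work surface at z = 0. Lengths are in m, angles in rad, forces in N, time in s.
With the tool pointing down it reaches from about 0.3 to 0.875 m from the base axis. Payload 4.2 kg.
Tool frame: the origin (TCP) lies midway between the tips of the shut fingers; the grasp point (between the pads) lies 19 mm behind it; z points along the fingers, y is the line along which they close (so a half turn about z gives the same grasp; the last joint's range is limited). The gripper opens to 85 mm and grips with 20 to 120 N. Pads are 22 mm wide; open, the fingers measure 114 mm over their backs; the gripper's body (76 mm by 85 mm) begins 54 mm behind the grasp point. The pads swing forward as they close: fully open they stand 13 mm farther back than shut.
Start: joints at [1.323, 0.32, 1.565, -0, 1.257, -0.02], TCP at [0.13, 0.56, 0.203] pointing down, gripper open.
Joint ranges: [-3.11, 3.11], [-0.84, 2.01], [0.21, 2.61], [-1.34, 4.49], [0.05, 2.63], [-2.56, 2.56]. Speed limits (rad/s): [2.57, 2.57, 3.14, 3.14, 3.14, 3.14].

INTERFACE

Orientations are given as a 3x3 rotation matrix whose columns are the frame's x, y, z axes.
In Python, from bench import manip gives the robot as it stands.
- The arm moves only by the shell command python3 jog.py 'ROWS' [FORCE]. ROWS is a JSON object whose key "rows" holds a list of rows, 1 to 12 of them, each of 5 numbers: the opening from 0.0 (shut) to 1.0 (fully open), then dx, dy, dz in m, then a turn about the tool's z in rad; each row shifts and turns the commanded pose from where the row before left it, along the tool's axes as they then stand; what a row does not reach is not made up. A row lasts 1/8 s, in which the tool goes at most 0.0625 m and 0.188 rad, less where a joint would pass 70% of its speed; a pose out of reach is approached as far as the arm can. The fingers move at their own pace and stop on an object; FORCE is the grip in N (left out, the last holds). Time passes only in rows, so rows that do not move let the fingers close. It prints the time, the measured TCP pose, the force, the opening and the grip force at its end. Input that does not fit is refused with a message, and nothing moves.
- manip.observe(): the state, without advancing time (a new reading comes with each control period).
- manip.get_image(name): name is "scene" or "top"; returns the picture (480x640x3 uint8, red, green, blue); there is no depth.
- manip.camera_params(name): a dict with "mtx" (3x3 intrinsics, pixels), "dist" ([k1, k2, p1, p2, k3] as OpenCV has them; the pictures are not rectified), "world_to_cam" (4x4, takes a point from world to camera coordinates). Camera axes: x right, y down, z forward; pixel columns grow to the right and rows downward; lengths in m; the calibration is good to about 2 mm. A picture is of the moment at which its call begins. camera_params takes no time and is no camera call.
- manip.finish_job(): hands the job in; it is judged then, once.
The state is a dict: "time": time; "qpos": joint angles; "qvel": joint speeds; "effort": joint torques, N m; "tool_pos": TCP position; "tcp_rot": TCP orientation; "contact_force": force on the tool from outside, world axes, zero at the start; "ft_torque": the same for the moment, N m; "finger_gap": opening from 0.0 (shut) to 1.0 (fully open); "gripper_force": force on a finger pad.
Only numpy, scipy, OpenCV 4.12 (cv2) and the standard library are available. Lean on these libraries where they do the work, as an engineer would, in place of code of your own. Each camera call takes 0.05 s, during which the arm holds its last target. There are 200 camera calls.

TASK

Fit the steel gate blade that lies flat on the bench to the front of the card magazine. Change your grip on it in the inclined rest: lay it there with its square foot down against the stop and let go; then stand its foot in the magazine's slot with the blade leaning out towards the front, under the head plate, and push it upright until it is past both catch rollers and held against the strike bar. Let go and leave the other things on the bench where they lie.

Things in the scene. Friction and masses are not known exactly. Their poses are not given: they have to be found in the camera images.
- blade: Gate blade: plain steel flat bar, 160 mm long, 26 wide, 6 thick, about 0.15 kg, both faces alike; square foot at its -x end, round head with an 11 mm dark finger hole at +x. Origin: centre of its underside as it lies at the start; x along its length, y across its width, z through its thickness. Starts flat on the bench, along world y within 0.35 rad, head to +y.
- blade_foot (a point): Middle of the blade's square foot face (mid-width, mid-thickness), at x = -80 mm of the blade; axes as the blade.
- blade_head (a point): Tip of the blade's round head (mid-width, mid-thickness), at x = +80 mm of the blade; axes as the blade.
- rest: Inclined rest, aluminium and steel, fixed to the bench: base 130x56 mm, 8 mm thick; in all 92 mm high and open below its upper end. Origin: on the bench under the base; its slope rises at 40 degrees along its +x, which points to world +y within 0.2 rad; z up.
- rest_nest: Slanting plate of the rest. Origin: middle of its low end, at the foot stop, 24 mm above the bench; x up the slope, y across, z out of the plate. The blade lies on z = 0, foot on the dark stop at x = 0 (36 mm wide, 12 high), head at x = 160, in the air. Plate 46 mm wide to x = 54, then 16 mm wide (free for fingers beside it) to its end at x = 105.
- nest_pins (a point): Middle of the four pointed steel pins that guide the blade's edges (in the nest frame x = 32, y = 0, z = 0). Pins 6 mm thick, 11 mm high, at x = 18 and 46, y = +-18 mm of the nest: 2 mm of play at each edge of the blade. Axes as the nest.
- magazine: Card magazine, aluminium and steel, fixed: base 104x116 mm, x from -38 to 66; white card packs stand inside, behind the slot. Origin on the bench below the blade's place; x from its front (robot's side) to its back, y to its left, z up. Front posts at y = +-48, x = 8 to 18 mm. A follower rod with a black knob comes through the top at x = 30, up to z = 215 mm.
- head_edge (a point): Front edge of the magazine's head plate, mid-width and mid-thickness: x = -12, z = 182 mm of the magazine. The plate is 8 mm thick, 106 mm wide, and runs back from here over the blade's place, so the blade cannot be lowered in from straight above. Axes as the magazine.
- slot_floor (a point): Middle of the slot's floor, 10 mm above the bench; axes as the magazine. Slot 22 mm deep: back wall upright at x = 3.5; front wall leans out 25 degrees from x = -5 at the floor to -15 at the mouth; flared cheeks at y = +-15.5 at the floor, +-19.5 at the mouth. A blade let go in it stays leaning to the front. Home: blade upright on the floor, mid-plane at x = 0.5.
- catch_mid (a point): Middle between the two white rollers of the catch: x = -8.5, z = 85 mm of the magazine (axes same). Rollers upright, 14 mm thick, 12 high, centred 17 mm to either side, sprung inwards; the blade pushed back spreads each 3 mm, they close in front of it, it stops on the steel strike bar at x = 3.5 of the magazine. About 3 to 10 N at 30 to 50 mm above this point.
- ring_spanner: Bystander, to be left where it lies: combination spanner 160 mm long lying flat.
- pointed_tweezers: Bystander, to be left where it lies: steel tweezers 122 mm long, lying.
- marker_pen: Bystander, to be left where it lies: black and blue marker pen 120 mm long, lying.
- banded_cards: Bystander, to be left where it lies: banded pack of white cards, 68x36x18 mm.
- roller_spare: Bystander, to be left where it lies: green rubber roller ring 42 mm across, 22 mm high.
- key_hex: Bystander, to be left where it lies: L-shaped hexagon key 88 mm long, lying flat.
- tape_roll: Bystander, to be left where it lies: roll of pale tape 88 mm across, 20 mm high.

How it is judged:
On the way, in this order (a step that is already met when the one before it is completed fails the run):
1. the blade lies in the inclined rest, foot at the stop, let go (x of blade_foot in the frame of rest_nest between -0.006 and 0.015 m and y of blade_foot in the frame of rest_nest between -0.007 and 0.007 m and z of blade_foot in the frame of rest_nest between -0.003 and 0.0085 m and y of blade_head in the frame of rest_nest between -0.012 and 0.012 m and z of blade_head in the frame of rest_nest between -0.004 and 0.01 m and contact force between the fingers and blade below 0.1 N), for 0.2 s.
2. its foot stands in the magazine's slot while the blade leans out to the front (x of blade_foot in the frame of slot_floor between -0.02 and 0.01 m and y of blade_foot in the frame of slot_floor between -0.01 and 0.01 m and z of blade_foot in the frame of slot_floor between -0.006 and 0.014 m and x of blade_head in the frame of slot_floor below -0.03 m and z of blade_head in the frame of slot_floor above 0.09 m), for 0.1 s.
At the end, for the whole second after the job is handed in: The blade stands upright in the magazine, let go and at rest: foot on the slot floor (within 5 mm) and within 7 mm of its middle from front to back and 6 mm to the sides, head straight above it (within 6 mm towards the front, 10 mm to the sides), that is, behind the catch rollers (x of blade_foot in the frame of slot_floor between -0.007 and 0.006 m and y of blade_foot in the frame of slot_floor between -0.006 and 0.006 m and z of blade_foot in the frame of slot_floor between -0.004 and 0.005 m and x of blade_head in the frame of slot_floor between -0.006 and 0.007 m and y of blade_head in the frame of slot_floor between -0.01 and 0.01 m and z of blade_head in the frame of slot_floor above 0.155 m and contact force between the fingers and blade below 0.1 N and linear speed of blade below 0.02 m/s); the robot touches nothing.
It fails at once if another thing on the bench is moved by more than 30 mm (distance of any of ring_spanner, pointed_tweezers, marker_pen, banded_cards, roller_spare, key_hex, tape_roll from where it was at the start of the episode above 0.03 m).
It also fails if it takes over 64 s, if anything falls off the work surface, if the arm or the gripper's body presses on something with over 40 N, if the wrist force passes 120 N, or if a joint passes its speed limit or range.

## Working session

There is one attempt and no reset: what is moved stays moved. The work goes in short steps, Python scripts to look and compute and a shell command to move; the robot and the scene stay as the last step left them, time stands still between calls to the robot, and variables do not carry over. Pictures are saved under pics/ and viewed, at most 10 in all, crops included, and the job is handed in when it is done.

```bash
ls; mkdir -p pics; python3 - <<'E'
from bench import manip
import cv2,numpy as np
np.set_printoptions(precision=4,suppress=True)
for n in("scene","top"):
    im=manip.get_image(n); cv2.imwrite(f"pics/{n}0.png",im[:,:,::-1]); p=manip.camera_params(n); print(n,p["mtx"],p["dist"]);print(np.array(p["world_to_cam"]))
print(manip.observe())
E
```

```text
bench.py
jog.py
pics
scene [[451.441    0.     323.5272]
 [  0.     451.441  240.378 ]
 [  0.       0.       1.    ]] [-0.0284  0.      0.      0.      0.    ]
[[ 0.9684  0.2489  0.016  -0.5116]
 [ 0.2122 -0.7885 -0.5772  0.0088]
 [-0.1311  0.5624 -0.8164  1.3722]
 [ 0.      0.      0.      1.    ]]
top [[501.9282   0.     312.1735]
 [  0.     501.9282 236.9124]
 [  0.       0.       1.    ]] [0.0467 0.     0.     0.     0.    ]
[[-0.0287 -0.9994 -0.0207  0.0796]
 [-0.9968  0.0301 -0.0747  0.5057]
 [ 0.0753  0.0185 -0.997   1.2867]
 [ 0.      0.      0.      1.    ]]
{'time': 0.1, 'qpos': array([ 1.323 ,  0.3203,  1.5656,  0.    ,  1.2574, -0.02  ]), 'qvel': array([-0.0001, -0.002 , -0.002 ,  0.0001, -0.0007,  0.0008]), 'effort': array([ -0.0005, -41.6409, -23.4705,  -0.0001,   0.0049,  -0.    ]), 'tool_pos': array([0.1297, 0.5597, 0.2022]), 'tcp_rot': array([[-0.9742,  0.2258, -0.0004],
       [ 0.2258,  0.9742, -0.0016],
       [ 0.    , -0.0016, -1.    ]]), 'contact_force': array([-0.086 , -0.1877,  0.4467]), 'ft_torque': array([-0.0386, -0.0018, -0.0341]), 'gripper_force': 0.0, 'finger_gap': 0.9963061689969603}
```

View pics/scene0.png

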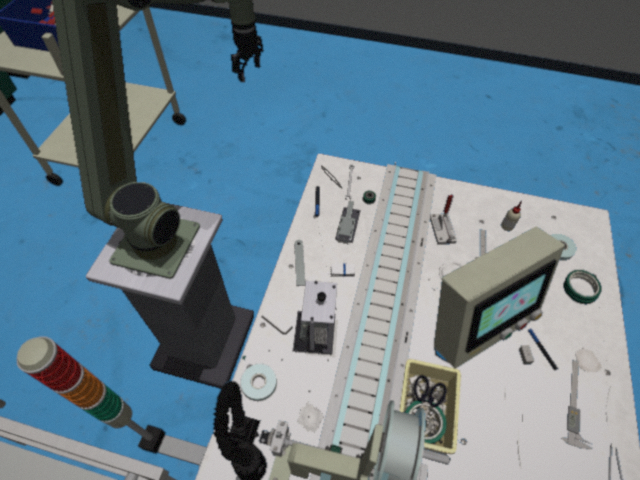

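View pics/top0.png

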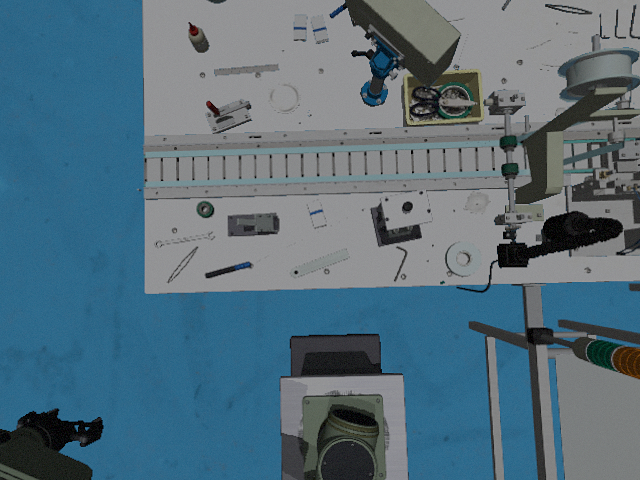

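The scene view shows the blade near (299,262), the rest near (348,222), and the magazine near (317,320). In the top view the blade is at about (320,263), the rest at (253,224), and the magazine at (400,220). I'll enlarge these areas.

```bash
python3 - <<'E'
import cv2
t=cv2.imread("pics/top0.png"); s=cv2.imread("pics/scene0.png")
def crop(im,x0,y0,w,h,k,f,step=10):
    c=cv2.resize(im[y0:y0+h,x0:x0+w],None,fx=k,fy=k,interpolation=cv2.INTER_CUBIC)
    for x in range(-(-x0//step)*step,x0+w,step):
        cv2.line(c,(int((x-x0+.5)*k),0),(int((x-x0+.5)*k),5),(0,0,255),1);cv2.putText(c,str(x),(int((x-x0+.5)*k)-10,16),0,.35,(0,0,255),1)
    for y in range(-(-y0//step)*step,y0+h,step):
        cv2.line(c,(0,int((y-y0+.5)*k)),(5,int((y-y0+.5)*k)),(0,0,255),1);cv2.putText(c,str(y),(7,int((y-y0+.5)*k)+4),0,.35,(0,0,255),1)
    cv2.imwrite(f,c)
import numpy as np
crop(t,222,205,70,35,11,"pics/a.png");crop(t,285,185,150,95,5.25,"pics/b.png")
a=cv2.imread("pics/a.png");print(a.shape)
crop(s,285,195,80,90,6.5,"pics/c.png");crop(s,285,270,60,90,6.5,"pics/d.png")
c=cv2.imread("pics/c.png");d=cv2.imread("pics/d.png")[:, :]
cv2.imwrite("pics/cd.png",np.hstack([cv2.resize(c,None,fx=.87,fy=.87),cv2.resize(d,None,fx=.87,fy=.87)]))
E
```

```text
(385, 770, 3)
```

View pics/a.png

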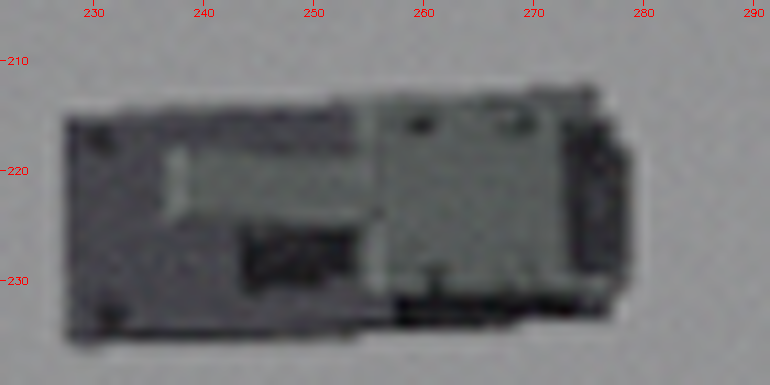

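View pics/b.png

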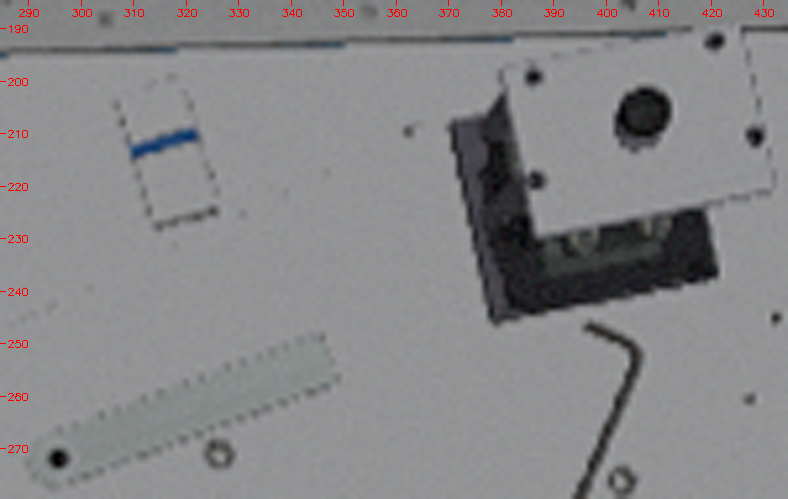

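View pics/cd.png

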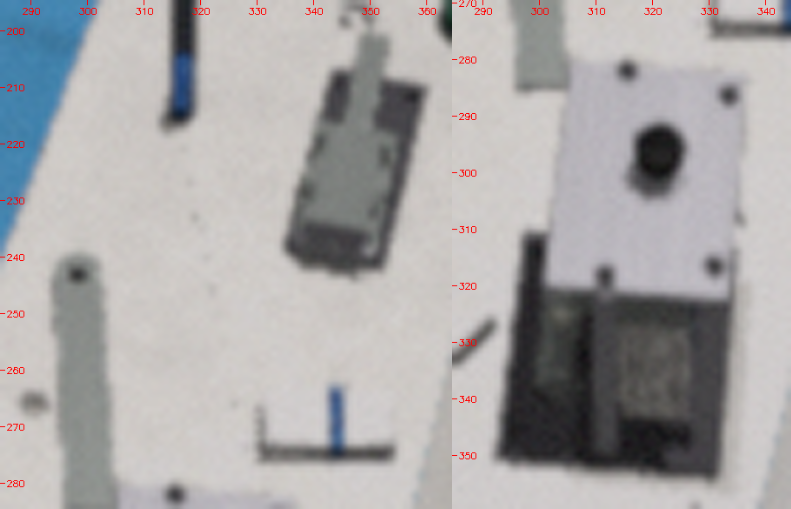

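The crops give usable corners: the head plate front edge in top runs from (386.6,229.6) to (431.7,220.3), and the nest's narrow end is near (238,221). The blade foot is at (346–349,248–257) with its hole at (295.7,272). Next I'll fit poses from both views and draw an overlay.

```bash
cat > geo.py <<'E'
import numpy as np,cv2
from scipy.optimize import least_squares
from bench import manip
P={n:manip.camera_params(n) for n in("scene","top")}
def proj(n,X):
    p=P[n];T=np.array(p["world_to_cam"])
    return cv2.projectPoints(np.atleast_2d(X).astype(float),cv2.Rodrigues(T[:3,:3])[0],T[:3,3],np.array(p["mtx"]),np.array(p["dist"]))[0][:,0]
def Rz(a):c,s=np.cos(a),np.sin(a);return np.array([[c,-s,0],[s,c,0],[0,0,1]])
c,s=np.cos(np.radians(40)),np.sin(np.radians(40))
NR=np.array([[c,0,-s],[0,1,0],[s,0,c]])   # nest in rest frame
def W(q,X,R=np.eye(3)): return np.atleast_2d(X)/1000@(Rz(q[3])@R).T+q[:3]
def fit(q0,obs,R=np.eye(3),fixz=None):
    # obs: list (cam, local mm, px)
    def f(p):
        q=np.array(p); 
        if fixz is not None:q[2]=fixz
        return np.concatenate([(proj(n,W(q,X,R))[0]-u) for n,X,u in obs])
    r=least_squares(f,q0,loss="soft_l1",x_scale=[.01,.01,.01,.1]);q=r.x.copy()
    if fixz is not None:q[2]=fixz
    return q,f(r.x).reshape(-1,2)
E
cat > fit.py <<'E'
from geo import *
np.set_printoptions(precision=4,suppress=True)
T,S="top","scene"
blade=[(T,(-80,-13,6),(349.5,257)),(T,(-80,13,6),(346,248)),(T,(68,0,6),(295.7,272)),
 (S,(68,0,6),(298.3,242.9)),(S,(-80,-13,6),(305,285.3)),(S,(-80,13,6),(296,285.3))]
nest=[(T,(0,-18,0),(273.1,215.2)),(T,(0,18,0),(273.3,229.2)),(T,(105,-8,0),(238.6,218.1)),(T,(105,8,0),(238.6,224.3)),
 (T,(54,-23,0),(256.3,213.6)),(T,(54,23,0),(256.5,231.0)),
 (S,(105,8,0),(348.5,200.9)),(S,(105,-8,0),(352.9,201.2)),(S,(54,23,0),(341.4,216.6)),(S,(54,-23,0),(354.7,218.7))]
mag=[(T,(-12,53,186),(386.6,229.6)),(T,(-12,-53,186),(431.7,220.3)),(T,(-38,58,5),(379,246)),(T,(-38,-58,5),(421.3,236.9)),(T,(66,58,5),(370.6,207.7)),
 (S,(-12,-53,186),(301.5,320.3)),(S,(-12,53,186),(305,280.5)),(S,(-38,-58,0),(292.1,350.8)),(S,(66,-58,0),(331.5,353.9))]
for nm,o,q0,R in(("blade",blade,[.35,.07,0,1.9],np.eye(3)),("nest",nest,[.45,.15,.024,1.57],NR),("mag",mag,[.47,-.15,0,.19],np.eye(3))):
    q,r=fit(q0,o,R);print(nm,q);print(r.round(1).tolist())
E
python3 fit.py
```

```text
blade [ 0.4412  0.0471 -0.0027  1.9025]
[[-3.0, -9.9], [4.0, 8.3], [-0.2, -0.4], [-0.3, 0.1], [-0.0, -0.3], [-0.1, 0.3]]
nest [0.5491 0.1645 0.0202 1.5886]
[[0.1, 0.2], [0.5, -0.1], [-0.3, -0.3], [-0.0, -0.1], [-0.7, -0.9], [-0.2, -0.4], [-0.8, -0.2], [0.0, 0.5], [-1.7, -0.3], [-0.2, 0.5]]
mag [ 0.5278 -0.1579 -0.0045  0.1788]
[[-0.0, 0.3], [0.8, -0.1], [-0.9, -0.0], [0.2, -0.0], [-1.0, -0.1], [-0.9, -0.3], [0.0, -0.4], [0.3, 0.7], [0.3, 0.6]]
```

```bash
sed -i 's/(T,(-80,-13,6),(349.5,257)),(T,(-80,13,6),(346,248))/(T,(-80,13,6),(349.5,257)),(T,(-80,-13,6),(346,248))/' fit.py
cat >> fit.py <<'E'
print("z fixed")
Q={}
for nm,o,q0,R,z in(("blade",blade,[.44,.07,0,1.9],np.eye(3),0),("nest",nest,[.54,.15,.024,1.57],NR,.024),("mag",mag,[.52,-.15,0,.19],np.eye(3),0)):
    q,r=fit(q0,o,R,z);Q[nm]=q;print(nm,q,np.abs(r).mean().round(2))
    for n in(T,S):
        print("  only",n,fit(q0,[a for a in o if a[0]==n],R,z)[0])
def draw(im,n,x0,y0,w,h,k):
    c=cv2.resize(im[y0:y0+h,x0:x0+w],None,fx=k,fy=k,interpolation=cv2.INTER_CUBIC)
    def pl(q,X,R=np.eye(3),col=(0,0,255)):
        p=(proj(n,W(q,X,R))-[x0-.5,y0-.5])*k
        cv2.polylines(c,[(p*8).round().astype(np.int32)],True,col,1,cv2.LINE_AA,3)
    b=Q["blade"];pl(b,[(-80,-13,6),(-80,13,6),(67,13,6),(80,0,6),(67,-13,6)])
    pl(Q["nest"],[(0,-23,0),(0,23,0),(54,23,0),(54,8,0),(105,8,0),(105,-8,0),(54,-8,0),(54,-23,0)],NR)
    pl(Q["nest"],[(0,-18,0),(0,18,0),(0,18,12),(0,-18,12)],NR,(0,255,255))
    for x in(18,46):
        for y in(18,-18):pl(Q["nest"],[(x,y,0),(x,y,11)],NR,(255,0,0))
    m=Q["mag"];pl(m,[(-12,-53,186),(-12,53,186),(54,53,186),(54,-53,186)]);pl(m,[(-38,-58,0),(-38,58,0),(66,58,0),(66,-58,0)],col=(0,255,0))
    pl(m,[(30,0,186),(30,0,215)],col=(255,0,0))
    return c
t=cv2.imread("pics/top0.png");s_=cv2.imread("pics/scene0.png")
a=draw(t,T,225,190,210,90,3.8);b=draw(s_,S,285,195,80,90,4.4);d=draw(s_,S,285,272,60,90,4.4)
B=np.hstack([b,d]);out=np.zeros((a.shape[0]+B.shape[0],800,3),np.uint8);out[:a.shape[0],:a.shape[1]]=a[:,:800];out[a.shape[0]:,:B.shape[1]]=B
cv2.imwrite("pics/ov.png",out[:,:]);print(out.shape)
E
python3 fit.py; python3 -c "
import cv2;a=cv2.imread('pics/ov.png');f=min(1,600/a.shape[0]);cv2.imwrite('pics/ov.png',cv2.resize(a,(int(a.shape[1]*f),int(a.shape[0]*f)),interpolation=3) if f<1 else a)"
```

```text
blade [ 0.4404  0.0482 -0.005   1.8984]
[[0.1, -0.2], [0.1, -0.5], [-0.6, -0.2], [-0.4, 0.2], [-0.3, -0.3], [-0.3, 0.3]]
nest [0.5491 0.1645 0.0202 1.5886]
[[0.1, 0.2], [0.5, -0.1], [-0.3, -0.3], [-0.0, -0.1], [-0.7, -0.9], [-0.2, -0.4], [-0.8, -0.2], [0.0, 0.5], [-1.7, -0.3], [-0.2, 0.5]]
mag [ 0.5278 -0.1579 -0.0045  0.1788]
[[-0.0, 0.3], [0.8, -0.1], [-0.9, -0.0], [0.2, -0.0], [-1.0, -0.1], [-0.9, -0.3], [0.0, -0.4], [0.3, 0.7], [0.3, 0.6]]
z fixed
blade [0.4407 0.0471 0.     1.8991] 0.46
  only top [0.4395 0.0479 0.     1.8994]
  only scene [0.4424 0.0458 0.     1.8958]
nest [0.5488 0.1634 0.024  1.5855] 0.44
  only top [0.5482 0.1637 0.024  1.5905]
  only scene [0.5544 0.1625 0.024  1.6386]
mag [ 0.5277 -0.1583  0.      0.1782] 0.49
  only top [ 0.5273 -0.1576  0.      0.1748]
  only scene [ 0.5283 -0.1594  0.      0.1835]
(738, 800, 3)
```

View pics/ov.png

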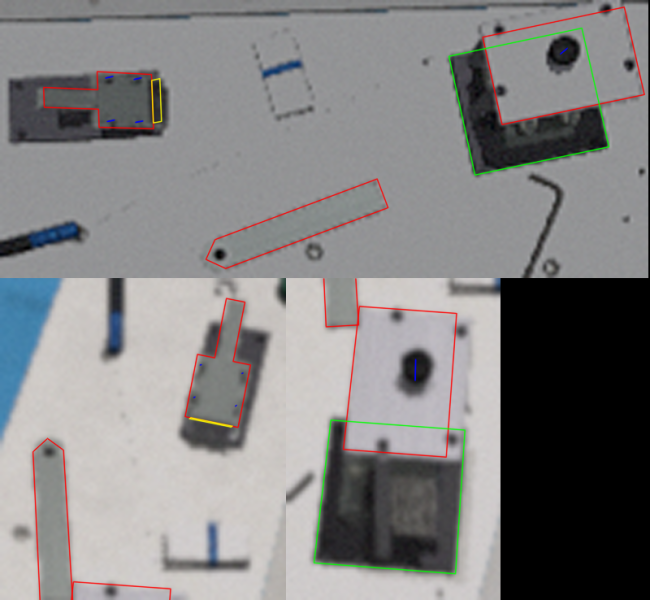

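The overlay matches the blade, nest and magazine to within a pixel. Now a helper that gives the distance to go in the tool's axes.

```bash
cat > to.py <<'E'
# usage: to.py x y z psi : turn about tool z, then tool-axes displacement after the turn
import sys,numpy as np
from bench import manip
o=manip.observe();R=np.array(o["tcp_rot"]);p=np.array(o["tool_pos"])
x,y,z,psi=map(float,sys.argv[1:5])
cur=np.arctan2(R[1,0],R[0,0]);d=(psi-cur+np.pi)%(2*np.pi)-np.pi
c,s=np.cos(-d),np.sin(-d);R2=R@np.array([[c,-s,0],[s,c,0],[0,0,1]])
print("turn",round(-d,4),"disp",(R2.T@(np.array([x,y,z])-p)).round(4),"q6",o["qpos"][5].round(2),"t",o["time"],"gap",round(o["finger_gap"],3),"F",np.array(o["contact_force"]).round(2))
E
python3 to.py .4407 .0471 .06 1.899
python3 jog.py '{"rows": [[1, 0, 0, 0, 0.17], [1, 0, 0, 0, 0.17], [1, 0, 0, 0, 0.17], [1, 0, 0, 0, 0.17], [1, 0, 0, 0, 0.17], [1, 0, 0, 0, 0.165], [0.5, 0, 0, 0, 0]]}' 20; python3 to.py .4407 .0471 .06 1.899
```

```text
turn 1.0148 disp [-0.5853  0.1293  0.1429] q6 -0.02 t 0.1 gap 0.996 F [-0.09 -0.19  0.45]
time: 0.98
tool_pos: [0.1298, 0.5599, 0.2026]
tcp_rot: [[-0.324, 0.946, -0.0], [0.946, 0.324, -0.001], [-0.001, -0.001, -1.0]]
contact_force: [-0.1, 1.5, -0.0]
finger_gap: 0.818
gripper_force: 0.0
turn 0.0017 disp [-0.5856  0.1291  0.1429] q6 0.99 t 0.975 gap 0.818 F [-0.07  1.52 -0.03]
```

```bash
python3 jog.py '{"rows": [[0.45, -0.0488, 0.0108, 0.01, 0], [0.45, -0.0488, 0.0108, 0.01, 0], [0.45, -0.0488, 0.0108, 0.01, 0], [0.45, -0.0488, 0.0108, 0.01, 0], [0.45, -0.0488, 0.0108, 0.01, 0], [0.45, -0.0488, 0.0108, 0.01, 0], [0.45, -0.0488, 0.0108, 0.01, 0], [0.45, -0.0488, 0.0108, 0.01, 0], [0.45, -0.0488, 0.0108, 0.01, 0], [0.45, -0.0488, 0.0108, 0.01, 0], [0.45, -0.0488, 0.0108, 0.01, 0], [0.45, -0.0488, 0.0103, 0.01, 0]]}';python3 jog.py '{"rows": [[0.45, 0, 0, 0, 0], [0.45, 0, 0, 0, 0]]}'; python3 to.py .4407 .0471 .005 1.899
```

```text
time: 2.48
tool_pos: [0.4415, 0.0458, 0.0828]
tcp_rot: [[-0.325, 0.946, 0.001], [0.946, 0.325, 0.0], [0.0, 0.001, -1.0]]
contact_force: [0.2, 0.4, 0.2]
finger_gap: 0.453
gripper_force: 0.0
time: 2.72
tool_pos: [0.4402, 0.0476, 0.0829]
tcp_rot: [[-0.323, 0.946, -0.001], [0.946, 0.323, 0.0], [0.001, -0.001, -1.0]]
contact_force: [-0.4, 0.4, 0.1]
finger_gap: 0.45
gripper_force: 0.0
turn 0.0006 disp [-0.0007  0.0004  0.0779] q6 -0.25 t 2.725 gap 0.45 F [-0.42  0.35  0.09]
```

```bash
python3 jog.py '{"rows": [[0.45, -0.0007, 0.0004, 0.04, 0], [0.45, 0, 0, 0.035, 0], [0.45, 0, 0, 0, 0], [0.45, 0, 0, 0.002, 0], [0.45, 0, 0, 0.002, 0], [0.45, 0, 0, 0, 0]]}'; python3 jog.py '{"rows": [[0.45, 0, 0, 0.002, 0], [0.45, 0, 0, 0, 0]]}'; python3 jog.py '{"rows": [[0.45, 0, 0, 0.002, 0], [0.45, 0, 0, 0, 0]]}'
```

```text
time: 3.48
tool_pos: [0.4419, 0.047, 0.0048]
tcp_rot: [[-0.322, 0.947, 0.002], [0.947, 0.322, 0.0], [-0.0, 0.002, -1.0]]
contact_force: [-0.7, 0.5, -0.1]
finger_gap: 0.451
gripper_force: 0.0
time: 3.72
tool_pos: [0.4413, 0.0468, 0.002]
tcp_rot: [[-0.322, 0.947, 0.0], [0.947, 0.322, 0.0], [0.0, 0.0, -1.0]]
contact_force: [-0.1, 0.4, -0.2]
finger_gap: 0.451
gripper_force: 0.0
time: 3.98
tool_pos: [0.4412, 0.0468, -0.0002]
tcp_rot: [[-0.322, 0.947, -0.0], [0.947, 0.322, 0.0], [0.0, -0.0, -1.0]]
contact_force: [-0.1, -0.9, 0.4]
finger_gap: 0.447
gripper_force: 0.0
```

```bash
python3 jog.py '{"rows": [[0.45, 0, 0, 0.002, 0], [0.25, 0, 0, 0, 0], [0.25, 0, 0, 0, 0], [0.25, 0, 0, 0, 0]]}' 30; python3 jog.py '{"rows": [[0.0, 0, 0, 0, 0], [0, 0, 0, 0, 0], [0, 0, 0, 0, 0]]}' 30;
```

```text
time: 4.47
tool_pos: [0.4414, 0.0469, -0.002]
tcp_rot: [[-0.322, 0.947, 0.0], [0.947, 0.322, 0.0], [0.0, 0.0, -1.0]]
contact_force: [-0.2, -1.1, 0.1]
finger_gap: 0.248
gripper_force: 0.0
time: 4.85
tool_pos: [0.4413, 0.0468, -0.002]
tcp_rot: [[-0.322, 0.947, -0.0], [0.947, 0.322, 0.0], [0.0, 0.0, -1.0]]
contact_force: [-0.3, -0.7, 0.1]
finger_gap: 0.004
gripper_force: 0.0
```

```bash
python3 - <<'E'
from bench import manip
import cv2,numpy as np
t=manip.get_image("top")[:,:,::-1];s=manip.get_image("scene")[:,:,::-1]
cv2.imwrite("pics/top1.png",t);cv2.imwrite("pics/scene1.png",s)
a=cv2.resize(t[180:300,250:410],(640,480),interpolation=2);b=cv2.resize(s[220:320,260:360],None,fx=4,fy=4,interpolation=2)
o=np.zeros((480,1040,3),np.uint8);o[:,:640]=a;o[:400,640:]=b
cv2.imwrite("pics/v1.png",cv2.resize(o,(800,369),interpolation=3))
from geo import *
print(proj("top",[.4413,.0468,0]),proj("scene",[.4413,.0468,0]))
E
```

```text
[[319.83450742 262.45377552]] [[299.09933335 262.44888321]]
```

View pics/v1.png

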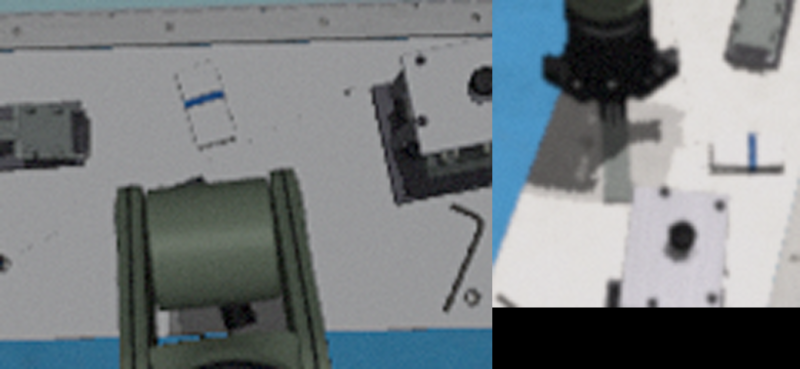

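The gripper is shut just above the blade, so the blade lies lower than the tips. I'll open and go down until there is contact.

```bash
python3 jog.py '{"rows": [[0.45, 0, 0, -0.002, 0], [0.45, 0, 0, 0, 0], [0.45, 0, 0, 0, 0], [0.45, 0, 0, 0.003, 0], [0.45, 0, 0, 0.003, 0], [0.45, 0, 0, 0, 0]]}'; python3 jog.py '{"rows": [[0.45, 0, 0, 0.002, 0], [0.45, 0, 0, 0, 0]]}'; python3 jog.py '{"rows": [[0.45, 0, 0, 0.002, 0], [0.45, 0, 0, 0, 0]]}'
```

```text
time: 5.7
tool_pos: [0.441, 0.0468, -0.0064]
tcp_rot: [[-0.322, 0.947, -0.001], [0.947, 0.322, 0.0], [0.0, -0.001, -1.0]]
contact_force: [-0.8, 0.9, -0.7]
finger_gap: 0.451
gripper_force: 0.0
time: 5.95
tool_pos: [0.4412, 0.0469, -0.0081]
tcp_rot: [[-0.322, 0.947, -0.0], [0.947, 0.322, 0.0], [0.0, -0.0, -1.0]]
contact_force: [0.1, -0.3, -0.4]
finger_gap: 0.448
gripper_force: 0.0
time: 6.2
tool_pos: [0.4412, 0.0469, -0.0101]
tcp_rot: [[-0.322, 0.947, -0.0], [0.947, 0.322, 0.0], [0.0, -0.0, -1.0]]
contact_force: [-0.1, 0.1, -0.0]
finger_gap: 0.454
gripper_force: 0.0
```

```bash
python3 jog.py '{"rows": [[0.45, 0, 0, 0.002, 0], [0.45, 0, 0, 0, 0]]}'; python3 jog.py '{"rows": [[0.45, 0, 0, 0.002, 0], [0.45, 0, 0, 0, 0]]}'; python3 jog.py '{"rows": [[0.45, 0, 0, 0.002, 0], [0.45, 0, 0, 0, 0]]}'|sed -n '2p;4p'
```

```text
time: 6.45
tool_pos: [0.4412, 0.0468, -0.0121]
tcp_rot: [[-0.322, 0.947, -0.0], [0.947, 0.322, 0.0], [0.0, -0.0, -1.0]]
contact_force: [0.6, -0.3, -0.3]
finger_gap: 0.451
gripper_force: 0.0
time: 6.7
tool_pos: [0.4412, 0.0468, -0.0142]
tcp_rot: [[-0.322, 0.947, -0.0], [0.947, 0.322, 0.0], [0.0, -0.0, -1.0]]
contact_force: [-0.2, 0.2, 0.2]
finger_gap: 0.451
gripper_force: 0.0
tool_pos: [0.4412, 0.0468, -0.0161]
contact_force: [-0.2, 0.3, 0.1]
```

```bash
python3 - <<'E'
from bench import manip
import cv2,numpy as np
s=manip.get_image("scene")[:,:,::-1]
cv2.imwrite("pics/scene2.png",s)
cv2.imwrite("pics/v2.png",cv2.resize(s[225:315,255:345],None,fx=6.5,fy=6.5,interpolation=2))
E
```

```text
(no output)
```

View pics/v2.png

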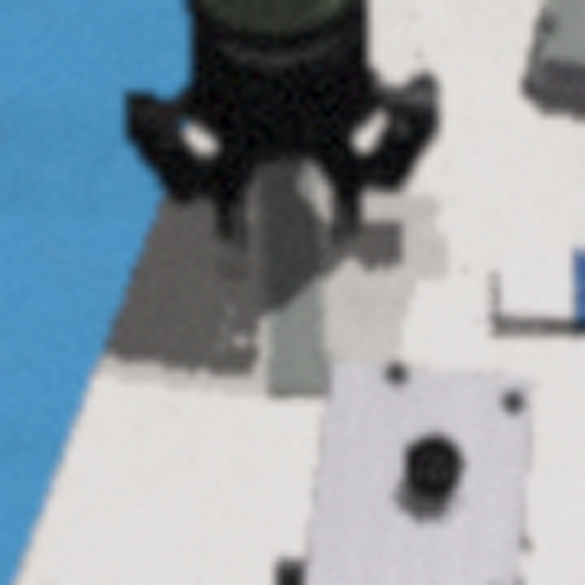

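The fingers straddle the blade at about (290,261) and (308,260), with the tips still above the bench. I'll keep going down gently.

```bash
for i in 1; do :; done; python3 jog.py '{"rows": [[0.45, 0, 0, 0.002, 0], [0.45, 0, 0, 0, 0]]}'|sed -n '2p;4p'; python3 jog.py '{"rows": [[0.45, 0, 0, 0.002, 0], [0.45, 0, 0, 0, 0]]}'|sed -n '2p;4p'; python3 jog.py '{"rows": [[0.45, 0, 0, 0.0015, 0], [0.45, 0, 0, 0, 0]]}'|sed -n '2p;4p'
```

```text
tool_pos: [0.4412, 0.0469, -0.0181]
contact_force: [-0.1, -0.6, -0.0]
tool_pos: [0.4412, 0.0469, -0.0201]
contact_force: [0.1, -0.6, -0.1]
tool_pos: [0.4413, 0.0468, -0.0216]
contact_force: [-0.8, 0.1, -0.2]
```

```bash
python3 jog.py '{"rows": [[0.2, 0, 0, 0, 0], [0.2, 0, 0, 0, 0], [0.2, 0, 0, 0, 0], [0.2, 0, 0, 0, 0]]}' 20
```

```text
time: 8.25
tool_pos: [0.4414, 0.0469, -0.0215]
tcp_rot: [[-0.322, 0.947, 0.0], [0.947, 0.322, 0.0], [0.0, 0.0, -1.0]]
contact_force: [0.2, 0.1, 0.2]
finger_gap: 0.198
gripper_force: 0.0
```

```bash
python3 - <<'E'
from geo import *
y=np.array([.947,.322,0])
for z in(-.02,-.01,0,.01,.02,.03):
    print(z,[proj("scene",np.array([.4412,.0468,z])+s*.024*y)[0].round(1) for s in(-1,1)])
s=manip.get_image("scene")[:,:,::-1];t=manip.get_image("top")[:,:,::-1]
cv2.imwrite("pics/top3.png",t);cv2.imwrite("pics/scene3.png",s)
c=cv2.resize(s[235:285,265:335],None,fx=8,fy=8,interpolation=2)
cv2.imwrite("pics/v3.png",c)
print(manip.observe()["qpos"])
E
```

```text
-0.02 [array([291.3, 266.5]), array([307.2, 265.6])]
-0.01 [array([291.1, 264.7]), array([307.2, 263.8])]
0 [array([291. , 262.9]), array([307.1, 262. ])]
0.01 [array([290.8, 261.1]), array([307.1, 260.2])]
0.02 [array([290.7, 259.2]), array([307. , 258.3])]
0.03 [array([290.5, 257.4]), array([307. , 256.5])]
[ 7.97758965e-02  4.01809557e-01  2.14660326e+00  1.64602344e-04
  5.93129777e-01 -2.48353432e-01]
```

View pics/v3.png

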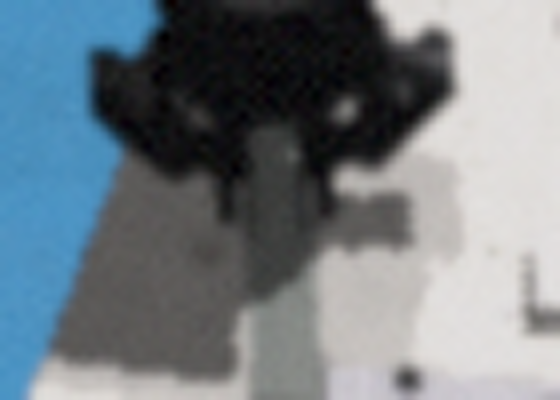

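```bash
python3 - <<'E'
import cv2,numpy as np
I=[cv2.cvtColor(cv2.imread(f"pics/scene{i}.png"),6).astype(np.float32) for i in(1,2,3)]
for a,b in((0,1),(1,2),(0,2)):
    # arm parts above gripper knuckles, rows 195-236
    T=I[a][190:230,282:315]; m=cv2.matchTemplate(cv2.resize(I[b][175:245,270:327],None,fx=5,fy=5,interpolation=2),cv2.resize(T,None,fx=5,fy=5,interpolation=2),5)
    _,v,_,l=cv2.minMaxLoc(m);print(a+1,b+1,round(v,3),l[0]/5-12,l[1]/5-15)
E
```

```text
1 2 0.986 0.0 3.6000000000000014
2 3 0.994 0.0 1.1999999999999993
1 3 0.981 0.0 5.0
```

The arm does move as commanded, so the z reading is simply offset from the bench. I'll open and keep lowering until contact.

```bash
python3 jog.py '{"rows": [[0.45, 0, 0, 0, 0], [0.45, 0, 0, 0.002, 0], [0.45, 0, 0, 0, 0]]}'|sed -n '2p;4p'; python3 jog.py '{"rows": [[0.45, 0, 0, 0.002, 0], [0.45, 0, 0, 0, 0]]}'|sed -n '2p;4p';  python3 jog.py '{"rows": [[0.45, 0, 0, 0.002, 0], [0.45, 0, 0, 0, 0]]}'|sed -n '2p;4p';  python3 jog.py '{"rows": [[0.45, 0, 0, 0.002, 0], [0.45, 0, 0, 0, 0]]}'|sed -n '2p;4p'
```

```text
tool_pos: [0.4412, 0.0469, -0.0237]
contact_force: [-0.2, -0.2, 0.2]
tool_pos: [0.4412, 0.0468, -0.0257]
contact_force: [1.2, 0.7, 0.0]
tool_pos: [0.4412, 0.0468, -0.0276]
contact_force: [0.3, -0.3, -0.4]
tool_pos: [0.4414, 0.0469, -0.0295]
contact_force: [-0.8, -0.7, -0.4]
```

```bash
for k in a; do python3 jog.py '{"rows": [[0.45, 0, 0, 0.002, 0], [0.45, 0, 0, 0, 0]]}'|sed -n '2p;4p'; done; python3 jog.py '{"rows": [[0.45, 0, 0, 0.002, 0], [0.45, 0, 0, 0, 0]]}'|sed -n '2p;4p';  python3 jog.py '{"rows": [[0.45, 0, 0, 0.002, 0], [0.45, 0, 0, 0, 0]]}'|sed -n '2p;4p';python3 - <<'E'
from geo import *
s=manip.get_image("scene")[:,:,::-1];t=manip.get_image("top")[:,:,::-1]
cv2.imwrite("pics/top4.png",t);cv2.imwrite("pics/scene4.png",s)
cv2.imwrite("pics/v4.png",np.hstack([cv2.resize(s[230:290,270:330],None,fx=8,fy=8,interpolation=2)]))
E
```

```text
tool_pos: [0.4415, 0.0469, -0.0297]
contact_force: [-4.1, -1.0, 21.7]
tool_pos: [0.4415, 0.0469, -0.0298]
contact_force: [-9.4, -1.3, 44.2]
tool_pos: [0.4416, 0.0469, -0.0299]
contact_force: [-14.3, -1.6, 67.1]
```

View pics/v4.png

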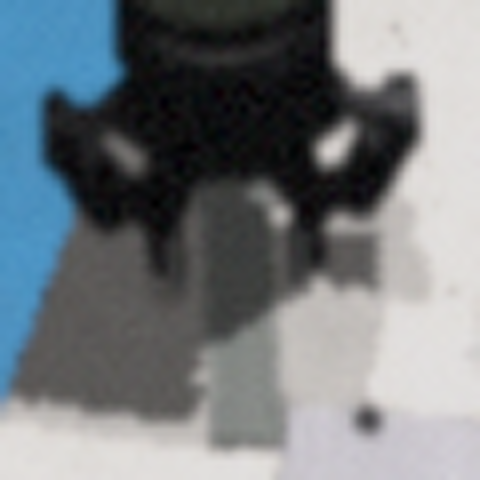

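Contact with the bench came at a z reading of −29.6 mm. I'll back off at once and compare the starting pose with the first pictures.

```bash
python3 jog.py '{"rows": [[0.45, 0, 0, -0.009, 0], [0.45, 0, 0, 0, 0], [0.2, 0, 0, 0, 0], [0.2, 0, 0, 0, 0], [0.2, 0, 0, 0, 0]]}' 30; python3 - <<'E'
from geo import *
for z in(.16,.2,.24):print(z,proj("scene",[.1297,.5597,z]),proj("top",[.1297,.5597,z]))
a=cv2.imread("pics/scene0.png")[20:100,205:285];b=cv2.imread("pics/top0.png")[390:470,30:130]
cv2.imwrite("pics/v5.png",np.hstack([cv2.resize(a,(400,400),interpolation=2),cv2.resize(b,(400,320),interpolation=2)] if 0 else [cv2.resize(a,(400,400),interpolation=2),np.vstack([cv2.resize(b,(400,320),interpolation=2),np.zeros((80,400,3),np.uint8)])]))
E
```

```text
time: 10.95
tool_pos: [0.4411, 0.0468, -0.0268]
tcp_rot: [[-0.322, 0.947, -0.001], [0.947, 0.322, 0.0], [0.0, -0.001, -1.0]]
contact_force: [-0.8, 0.0, 8.0]
finger_gap: 0.291
gripper_force: 29.1
0.16 [[252.21376307  95.0487455 ]] [[ 96.31945719 405.98114342]]
0.2 [[250.89186876  85.07651808]] [[ 87.95803052 410.85813328]]
0.24 [[249.51499402  74.67722588]] [[ 78.94686787 416.11553204]]
```

View pics/v5.png

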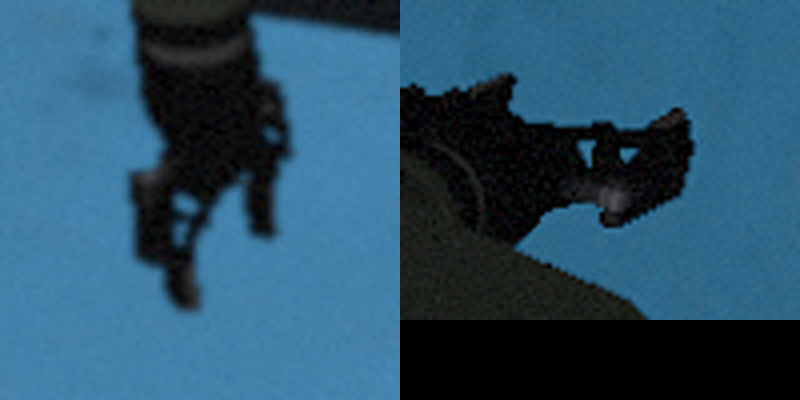

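The blade is gripped: gap 0.29, 29 N. In the first picture the tips at about (258,67) and (243,81) confirm that readings lie about 25 mm below the true height. I've used more than the allowed viewings, so I'll measure only numerically from here. First check: did closing the fingers shift the blade, which would show the camera-to-robot offset?

```bash
python3 - <<'E'
from geo import *
s=cv2.cvtColor(manip.get_image("scene"),cv2.COLOR_RGB2GRAY).astype(np.float32);cv2.imwrite("pics/scene5.png",s)
g0=cv2.cvtColor(cv2.imread("pics/scene0.png"),6).astype(np.float32)
g4=cv2.cvtColor(cv2.imread("pics/scene4.png"),6).astype(np.float32)
for nm,r in(("foot",(279,288,292,308)),("magplate",(285,320,303,338))):
    y0,y1,x0,x1=r
    for k,g in(("0->now",g0),("4->now",g4)):
        m=cv2.matchTemplate(cv2.resize(s[y0-3:y1+3,x0-3:x1+3],None,fx=10,fy=10,interpolation=2),cv2.resize(g[y0:y1,x0:x1],None,fx=10,fy=10,interpolation=2),5)
        _,v,_,l=cv2.minMaxLoc(m);print(nm,k,round(v,3),l[0]/10-3,l[1]/10-3)
for r in(278,280,282,284):
    print(r,g0[r,288:312].astype(int).tolist(),"\n   ",s[r,288:312].astype(int).tolist())
E
```

```text
foot 0->now 0.6 0.3999999999999999 0.3999999999999999
foot 4->now 0.993 0.0 0.10000000000000009
magplate 0->now 0.999 0.0 0.0
magplate 4->now 0.999 0.0 0.0
278 [203, 203, 201, 205, 204, 204, 203, 196, 169, 148, 141, 141, 146, 146, 145, 148, 159, 186, 199, 201, 203, 203, 206, 202] 
    [91, 89, 93, 90, 92, 97, 107, 119, 137, 140, 134, 133, 135, 136, 140, 138, 155, 181, 191, 191, 193, 197, 193, 194]
280 [205, 203, 203, 202, 205, 203, 204, 193, 156, 144, 144, 145, 145, 143, 147, 144, 147, 157, 176, 186, 193, 200, 200, 199] 
    [90, 91, 91, 92, 89, 92, 118, 158, 152, 139, 133, 135, 136, 137, 137, 136, 152, 174, 182, 187, 195, 196, 197, 193]
282 [204, 204, 204, 204, 201, 203, 203, 193, 159, 144, 142, 142, 147, 145, 147, 145, 141, 144, 172, 177, 180, 180, 185, 183] 
    [132, 132, 132, 127, 129, 143, 170, 182, 159, 142, 136, 134, 134, 137, 137, 137, 138, 151, 185, 198, 197, 200, 202, 201]
284 [203, 202, 206, 205, 206, 203, 204, 192, 154, 134, 130, 134, 137, 139, 138, 139, 138, 141, 172, 182, 177, 183, 183, 182] 
    [195, 193, 194, 193, 191, 189, 192, 181, 145, 124, 124, 126, 129, 133, 128, 132, 135, 148, 188, 198, 199, 202, 203, 199][ WARN:0@2.496] global loadsave.cpp:1063 imwrite_ Unsupported depth image for selected encoder is fallbacked to CV_8U.
```

```bash
python3 jog.py '{"rows": [[0.2, 0, 0, -0.05, 0], [0.2, 0, 0, -0.05, 0], [0.2, 0, 0, -0.03, 0], [0.2, 0, 0, 0, 0.155], [0.2, 0, 0, 0, 0.156], [0.2, 0, 0, 0, 0]]}' 20; python3 to.py .5480 .2200 .0787 1.588
```

```text
time: 11.75
tool_pos: [0.4407, 0.0468, 0.1024]
tcp_rot: [[-0.019, 1.0, -0.002], [1.0, 0.019, -0.0], [-0.0, -0.002, -1.0]]
contact_force: [0.3, 0.9, -0.8]
finger_gap: 0.287
gripper_force: 28.2
turn 0.0016 disp [0.1713 0.1103 0.0234] q6 0.06 t 11.75 gap 0.287 F [ 0.32  0.87 -0.84]
```

```bash
python3 jog.py '{"rows": [[0.2, 0.043, 0.0276, 0, 0], [0.2, 0.043, 0.0276, 0, 0], [0.2, 0.043, 0.0276, 0, 0], [0.2, 0.0423, 0.0275, 0.01, 0.0016], [0.2, 0, 0, 0.009, 0], [0.2, 0, 0, 0, 0]]}' 20; python3 to.py .5480 .2200 .0747 1.588; python3 - <<'E'
from geo import *
for n in("scene","top"):cv2.imwrite(f"pics/{n}6.png",manip.get_image(n)[:,:,::-1])
E
```

```text
time: 12.5
tool_pos: [0.547, 0.2192, 0.0824]
tcp_rot: [[-0.017, 1.0, -0.005], [1.0, 0.017, -0.002], [-0.002, -0.005, -1.0]]
contact_force: [-0.7, -0.6, -0.5]
finger_gap: 0.285
gripper_force: 28.2
turn 0.0002 disp [0.0008 0.0011 0.0077] q6 0.34 t 12.5 gap 0.285 F [-0.68 -0.64 -0.51]
```

```bash
python3 jog.py '{"rows": [[0.2, 0.0008, 0.0008, 0.008, 0], [0.2, 0, 0, 0, 0], [0.2, 0, 0, 0.004, 0], [0.2, 0, 0, 0, 0]]}' 20|sed -n '2p;4,6p'; python3 jog.py '{"rows": [[0.2, 0, 0, 0.003, 0], [0.2, 0, 0, 0, 0]]}'|sed -n '2p;4,6p';python3 jog.py '{"rows": [[0.2, 0, 0, 0.003, 0], [0.2, 0, 0, 0, 0]]}'|sed -n '2p;4,6p'
```

```text
tool_pos: [0.5493, 0.2206, 0.0723]
contact_force: [-0.5, -0.3, -2.2]
finger_gap: 0.29
gripper_force: 28.2
tool_pos: [0.5494, 0.2208, 0.0693]
contact_force: [0.3, -0.5, -1.7]
finger_gap: 0.291
gripper_force: 28.2
tool_pos: [0.5493, 0.2208, 0.0662]
contact_force: [-0.3, -0.6, -1.1]
finger_gap: 0.29
gripper_force: 28.2
```

```bash
python3 jog.py '{"rows": [[0.2, 0, -0.0012, 0.003, 0], [0.2, 0, 0, 0, 0]]}'|sed -n '2p;4,6p';python3 jog.py '{"rows": [[0.2, 0, 0, 0.003, 0], [0.2, 0, 0, 0, 0]]}'|sed -n '2p;4,6p';python3 jog.py '{"rows": [[0.2, 0, 0, 0.003, 0], [0.2, 0, 0, 0, 0]]}'|sed -n '2p;4,6p'
```

```text
tool_pos: [0.549, 0.2209, 0.0641]
contact_force: [1.1, -1.4, 1.6]
finger_gap: 0.288
gripper_force: 28.5
tool_pos: [0.5491, 0.2205, 0.0617]
contact_force: [-0.8, -2.9, 7.1]
finger_gap: 0.29
gripper_force: 29.7
tool_pos: [0.5491, 0.2202, 0.0589]
contact_force: [0.5, -3.7, 8.3]
finger_gap: 0.294
gripper_force: 30.9
```

```bash
python3 jog.py '{"rows": [[0.2, 0.0005, 0, 0.003, 0], [0.2, 0.0008, 0, 0.003, 0], [0.2, 0, 0, 0, 0]]}'|sed -n '2p;4,6p';python3 jog.py '{"rows": [[0.2, 0.001, 0, 0.002, 0], [0.2, 0.001, 0, 0.002, 0], [0.2, 0, 0, 0, 0]]}'|sed -n '2p;4,6p'
```

```text
tool_pos: [0.5491, 0.2208, 0.0527]
contact_force: [0.2, -5.4, 7.3]
finger_gap: 0.292
gripper_force: 32.5
tool_pos: [0.5491, 0.2222, 0.0487]
contact_force: [0.7, -8.2, 8.5]
finger_gap: 0.292
gripper_force: 34.1
```

```bash
python3 jog.py '{"rows": [[0.2, 0.0005, 0, 0.0015, 0], [0.2, 0, 0, 0, 0]]}'|sed -n '2p;4,6p';python3 jog.py '{"rows": [[0.2, 0, 0, 0.0015, 0], [0.2, 0, 0, 0, 0]]}'|sed -n '2p;4,6p'
```

```text
tool_pos: [0.5491, 0.2227, 0.0474]
contact_force: [0.1, -7.9, 8.3]
finger_gap: 0.29
gripper_force: 34.9
tool_pos: [0.5491, 0.2231, 0.0461]
contact_force: [0.3, -6.4, 8.9]
finger_gap: 0.291
gripper_force: 35.5
```

```bash
python3 - <<'E'
from geo import *
for n in("scene","top"):cv2.imwrite(f"pics/{n}7.png",manip.get_image(n)[:,:,::-1])
E
python3 jog.py '{"rows": [[0.2, 0, 0, 0.0015, 0], [0.2, 0, 0, 0, 0]]}'|sed -n '2p;4,6p'; python3 jog.py '{"rows": [[0.36, 0, 0, 0, 0], [0.36, 0, 0, 0, 0], [0.36, 0, 0, 0, 0]]}' 20|sed -n '2p;4,6p';python3 jog.py '{"rows": [[0.42, 0, 0, 0, 0], [0.42, 0, 0, 0, 0], [0.42, 0, 0, 0, 0]]}'|sed -n '2p;4,6p'
```

```text
tool_pos: [0.5491, 0.2234, 0.0448]
contact_force: [-0.0, -6.5, 10.1]
finger_gap: 0.292
gripper_force: 36.2
tool_pos: [0.5479, 0.2247, 0.0426]
contact_force: [0.3, 0.3, 0.3]
finger_gap: 0.362
gripper_force: 0.0
tool_pos: [0.5482, 0.2246, 0.043]
contact_force: [-0.5, 0.3, -0.2]
finger_gap: 0.422
gripper_force: 0.0
```

```bash
python3 jog.py '{"rows": [[0.5, 0, 0, -0.02, 0], [0.5, 0, 0, -0.03, 0], [0.5, 0, 0, -0.04, 0], [0.5, 0, -0.05, -0.01, 0], [0.5, 0, -0.05, 0, 0], [0.5, 0, -0.05, 0, 0], [0.5, 0, -0.05, 0, 0], [0.5, 0, 0, 0, 0]]}'|sed -n '1,2p;4p'; python3 - <<'E'
from geo import *
np.set_printoptions(precision=2,suppress=True)
q=[.5489,.1635,.024,1.588]
for n in("top","scene"):
    im=manip.get_image(n);cv2.imwrite(f"pics/{n}8.png",im[:,:,::-1]);g=cv2.cvtColor(im,cv2.COLOR_RGB2GRAY).astype(np.float32)
    g0=cv2.cvtColor(cv2.imread(f"pics/{n}0.png"),6).astype(np.float32)
    pr=proj(n,W(q,[(148,0,6),(160,0,6),(0,13,6),(0,-13,6)],NR));print(n,"pred hole,head,foot",pr.ravel())
    d=np.abs(g-g0);h=pr[0].round().astype(int)
    print(g[h[1]-8:h[1]+9,h[0]-10:h[0]+9].astype(int))
E
```

```text
time: 17.7
tool_pos: [0.3449, 0.2207, 0.143]
contact_force: [0.8, 0.1, -0.1]
top pred hole,head,foot [224.28 220.04 219.81 219.88 275.26 226.92 274.85 216.96]
[[132 157 152 152 151 150 155 152 150 151 151 150 151 153 155 151 152 152
  152]
 [133 154 150 151 153 154 152 154 154 152 153 152 152 151 151 152 153 153
  151]
 [147 153 152 154 149 152 152 152 154 155 154 154 153 155 155 153 156 158
  145]
 [154 153 153 153 153 154 141 131 133 125 128 126 128 126 121 123 124 116
  109]
 [151 151 152 151 155 140 109  99  98  90  96  95  97  90  83  87  92  80
   81]
 [154 152 152 155 147 116  89  88  94  93 107 101  97  90  88  87  88  87
   91]
 [153 153 151 154 130  89  88  95  94  88  82  82  85  95  89  93  90  91
   92]
 [152 150 153 149 122  87  86  90  91  67  20  21  51  83  94  88  89  91
   90]
 [152 153 152 148 122  99  93  92  75  44   6  11  30  75  92  89  94  92
   94]
 [152 153 153 144 113  84  84  90  86  60   6   8  51  86  95  89  91  90
   90]
 [152 152 152 150 119  86  95  94  94  83  43  44  90 112 103  85  83  87
   93]
 [151 152 150 153 134  86  81  91  96  92  82  80 
[... 1198 characters left out ...]
 147 135 115  93  96 118 132 143 176 200 210
  211]
 [203 210 212 205 199 177 155 145 128  88  55  58  97 131 143 169 199 209
  211]
 [202 209 207 199 183 171 147 137 123  84  51  56 101 133 151 173 202 209
  210]
 [209 210 208 200 174 166 147 138 133 117 100 102 127 140 154 181 205 211
  210]
 [210 208 209 198 163 154 143 137 141 148 146 147 151 150 152 192 210 210
  210]
 [208 208 209 198 166 147 138 133 134 141 144 144 141 135 156 197 210 211
  212]
 [209 208 209 197 163 147 136 132 131 133 135 132 129 134 157 198 208 210
  212]
 [210 208 207 196 162 142 135 131 132 131 131 132 130 139 174 200 211 210
  211]
 [207 206 197 189 157 141 135 134 128 132 129 133 131 144 182 206 212 213
  209]]
```

The blade lies in the nest: the hole is at top (224.5,220.1) against a predicted (224.3,220.0). Now regrip near the head, about 120 mm from the foot.

```bash
python3 to.py .5474 .2535 .061 1.588; python3 jog.py '{"rows": [[0.5, 0.008, 0.0505, 0, 0], [0.5, 0.008, 0.0505, 0, 0], [0.5, 0.008, 0.0505, 0, 0], [0.5, 0.008, 0.0505, 0, 0], [0.5, 0, 0, 0, 0], [0.5, 0, 0, 0, 0]]}'|sed -n '1,2p;4p';python3 to.py .5474 .2535 .061 1.588
```

```text
turn -0.001 disp [0.0281 0.199  0.0829] q6 0.52 t 17.8 gap 0.501 F [-0.32  0.79  0.81]
time: 18.55
tool_pos: [0.55, 0.2562, 0.1421]
contact_force: [0.5, 1.0, -0.5]
turn -0.0027 disp [-0.0026 -0.0025  0.0811] q6 0.4 t 18.55 gap 0.502 F [ 0.53  0.97 -0.5 ]
```

```bash
python3 jog.py '{"rows": [[0.5, -0.0026, -0.0025, 0.03, 0], [0.5, 0, 0, 0.03, 0], [0.5, 0, 0, 0.02, 0], [0.5, 0, 0, 0, 0], [0.5, 0, 0, 0, 0]]}'|sed -n '1,2p;4p';python3 to.py .5474 .2535 .061 1.588;python3 jog.py '{"rows": [[0.2, 0, 0, 0, 0], [0.2, 0, 0, 0, 0], [0.2, 0, 0, 0, 0], [0.2, 0, 0, 0, 0]]}' 35
```

```text
time: 19.18
tool_pos: [0.5475, 0.2542, 0.0642]
contact_force: [0.5, 0.1, 1.1]
turn -0.0017 disp [-0.0007 -0.0002  0.0032] q6 0.4 t 19.175 gap 0.496 F [0.49 0.06 1.11]
time: 19.68
tool_pos: [0.548, 0.2544, 0.0645]
tcp_rot: [[-0.015, 1.0, 0.002], [1.0, 0.015, 0.001], [0.001, 0.002, -1.0]]
contact_force: [-1.3, -0.4, 5.6]
finger_gap: 0.292
gripper_force: 34.9
```

```bash
python3 jog.py '{"rows": [[0.2, 0, 0, -0.02, 0], [0.2, 0, 0, -0.05, 0], [0.2, 0, 0, -0.05, 0], [0.2, -0.03, -0.03, 0, 0], [0.2, -0.04, -0.04, 0, 0], [0.2, -0.04, -0.04, 0, 0], [0.2, -0.04, -0.04, 0, 0], [0.2, 0, 0, 0, 0], [0.2, 0, 0, 0, -0.16], [0.2, 0, 0, 0, -0.16], [0.2, 0, 0, 0, -0.16]]}' 35|sed -n '1,2p;4,6p'; python3 jog.py '{"rows": [[0.2, 0, 0, 0, -0.16], [0.2, 0, 0, 0, -0.16], [0.2, 0, 0, 0, -0.16], [0.2, 0, 0, 0, -0.16], [0.2, 0, 0, 0, -0.16], [0.2, 0, 0, 0, -0.16], [0.2, 0, 0, 0, -0.16], [0.2, 0, 0, 0, -0.13], [0.2, 0, 0, 0, 0]]}' 35
python3 to.py .4000 -.1813 .12 3.320
```

```text
time: 21.05
tool_pos: [0.4004, 0.1022, 0.1831]
contact_force: [0.4, -0.4, -1.1]
finger_gap: 0.296
gripper_force: 34.9
time: 22.18
tool_pos: [0.4002, 0.1021, 0.183]
tcp_rot: [[-0.985, -0.173, 0.0], [-0.173, 0.985, 0.0], [-0.0, 0.0, -1.0]]
contact_force: [-0.5, 0.2, -1.9]
finger_gap: 0.292
gripper_force: 34.9
turn -0.005 disp [ 0.0505 -0.2789  0.0629] q6 -1.52 t 22.175 gap 0.292 F [-0.54  0.19 -1.92]
```

```bash
python3 jog.py '{"rows": [[0.2, 0.01, -0.0465, 0, 0], [0.2, 0.01, -0.0465, 0.01, 0], [0.2, 0.01, -0.0465, 0.01, 0], [0.2, 0.01, -0.0465, 0.02, 0], [0.2, 0.01, -0.0465, 0.02, -0.005], [0.2, 0, -0.0465, 0.02, 0], [0.2, 0, 0, 0, 0], [0.2, 0, 0, 0, 0]]}' 35|sed -n '1,2p;4,6p'; python3 to.py .4019 -.1810 .095 3.320
python3 - <<'E'
from geo import *
for n in("scene","top"):cv2.imwrite(f"pics/{n}9.png",manip.get_image(n)[:,:,::-1])
o=manip.observe();p=np.array(o["tool_pos"]);R=np.array(o["tcp_rot"])
# predict foot corners & hole given phi 40
G=p+[0,0,.0397-.0045]
for phi in(35,40,45):
    f=np.radians(phi);d=-R[:,0]*np.cos(f);d[2]=-np.sin(f);F=G+.121*d;n=np.cross(R[:,1],d);n=n*np.sign(n[2])
    pts=[F+R[:,1]*.013+.003*n,F-R[:,1]*.013+.003*n,F-.148*d+.003*n]
    print(phi,proj("scene",pts).round(1).tolist(),proj("top",pts).round(1).tolist())
E
```

```text
time: 23.18
tool_pos: [0.3992, -0.1814, 0.1029]
contact_force: [-0.1, 0.8, -1.2]
finger_gap: 0.293
gripper_force: 35.2
turn -0.0004 disp [-0.0028 -0.0001  0.0079] q6 -2.2 t 23.175 gap 0.293 F [-0.05  0.76 -1.17]
35 [[297.5, 314.4], [296.4, 323.6], [245.9, 300.1]] [[398.1, 237.4], [408.4, 235.2], [421.0, 285.0]]
40 [[295.2, 315.7], [294.1, 324.9], [246.5, 299.8]] [[398.2, 240.1], [408.4, 237.9], [421.0, 284.3]]
45 [[292.7, 316.8], [291.5, 326.0], [247.2, 299.5]] [[398.3, 243.0], [408.5, 240.8], [420.9, 283.5]]
```

```bash
python3 - <<'E'
import cv2,numpy as np
for n,(y0,y1,x0,x1) in(("scene",(308,332,280,304)),("top",(232,250,392,414))):
    a=cv2.cvtColor(cv2.imread(f"pics/{n}9.png"),6);b=cv2.cvtColor(cv2.imread(f"pics/{n}0.png"),6)
    print(n,x0);
    for y in range(y0,y1): print(y,''.join(f"{v:4d}" for v in a[y,x0:x1]))
E
```

```text
scene 280
308  215 218 217 217 218 218 217 219 218 216 219 217 217 216 217 216 217 216 217 218 217 205 185 189
309  192 205 211 214 215 218 216 217 217 215 219 216 219 216 218 217 217 214 211 211 214 203 179 190
310  153 173 190 196 205 212 214 217 217 219 217 216 215 217 215 218 211 202 179 182 188 182 173 191
311  120 133 142 147 168 189 206 211 216 216 218 215 214 218 217 216 205 168 128 119 120 134 160 189
312  113 115 118 120 130 152 175 195 207 214 213 216 215 218 217 216 200 137  84  68  71 106 170 191
313  113 114 115 112 113 122 132 157 177 196 200 205 213 218 217 215 201 128  60  49  47 101 172 195
314  113 112 116 117 113 115 116 124 137 152 166 176 194 205 212 216 199 128  59  35  42 104 174 195
315  115 113 116 115 117 114 117 113 120 128 139 150 158 175 198 211 196 125  58  41  50 109 178 197
316  114 113 115 113 112 115 114 116 115 121 124 132 136 147 175 203 187 114  54  39  58 114 180 195
317  114 116 115 114 116 116 116 112 113 119 120 131 133 140 171 197 172 107  50  45  64 126 182 196
318  115 113 114 117 117 117 114 114 114 116 121 126 130 146 179 200 167 103  57
[... 2315 characters left out ...]
7 108 103 100  99 102  99  96 107 137 155 154 154
243   46  79 109 131 131 135 127  73 102 102 100 100  98  90  96  94  89 103 128 158 155 154
244  134 138 154 159 160 161 152  88 102  99 100 100  89  82  83  85  87  97 116 158 157 152
245  155 159 158 152 156 145 159 135  85  99  97  95  87  85  87  88  87  84  96 140 155 154
246  156 155 155 154 134  93 114 113  61 102 100  88  85  86  88  84  85  86  88 121 157 154
247  151 154 155 148  87  20  10  26  58 113  87  88  88  88  85  82  85  87  89 106 136 156
248  154 152 155 153 130  75  49  32  43  87  90  87  89  89  89  86  90  83  87  96 124 158
249  152 153 156 157 150  86  73  58  46  55  95  85  88  87  88  86  88  86  94  88 114 160
```

```bash
python3 -c "
import numpy as np
for x in(-92,-90.8,-58):print(x,.5279+x*.984e-3,-.1583+x*.177e-3)"; python3 to.py .4374 -.1746 .082 3.320; python3 jog.py '{"rows": [[0.2, -0.008, 0, 0.005, 0], [0.2, -0.01, 0, 0.005, 0], [0.2, -0.01, 0, 0.005, 0], [0.2, -0.01, 0, 0.005, 0], [0.2, 0, 0, 0, 0], [0.2, 0, 0, 0, 0]]}' 35|sed -n '1,2p;4,6p'; python3 to.py .4386 -.1744 .0736 3.320
```

```text
-92 0.43737200000000004 -0.174584
-90.8 0.4385528 -0.1743716
-58 0.470828 -0.168566
turn 0.0017 disp [-0.0386 -0.0006  0.0214] q6 -2.2 t 23.275 gap 0.291 F [-0.63  0.19 -1.54]
time: 24.02
tool_pos: [0.4362, -0.1748, 0.0828]
contact_force: [0.3, -0.0, -1.4]
finger_gap: 0.294
gripper_force: 35.2
turn 0.0013 disp [-0.0024  0.      0.0092] q6 -2.16 t 24.025 gap 0.294 F [ 0.35 -0.01 -1.43]
```

```bash
python3 jog.py '{"rows": [[0.2, -0.0024, 0, 0.005, 0], [0.2, 0, 0, 0.004, 0], [0.2, 0, 0, 0, 0]]}' 35|sed -n '2p;4p'; python3 jog.py '{"rows": [[0.2, -0.002, 0, 0.004, 0], [0.2, 0, 0, 0, 0]]}' 35|sed -n '2p;4p'; python3 jog.py '{"rows": [[0.2, -0.005, 0, 0, 0], [0.2, 0, 0, 0, 0]]}' 35|sed -n '2p;4p'; python3 jog.py '{"rows": [[0.2, -0.005, 0, -0.002, 0], [0.2, 0, 0, 0, 0]]}' 35|sed -n '2p;4p'
```

```text
tool_pos: [0.4384, -0.1744, 0.0736]
contact_force: [-0.2, -0.6, -0.5]
tool_pos: [0.4407, -0.1741, 0.0697]
contact_force: [0.5, -0.3, -1.2]
tool_pos: [0.4428, -0.1733, 0.07]
contact_force: [-8.0, -3.1, 5.8]
tool_pos: [0.4448, -0.1726, 0.0721]
contact_force: [-15.0, -4.3, 10.6]
```

```bash
python3 jog.py '{"rows": [[0.2, 0, 0, -0.005, 0], [0.2, 0, 0, 0, 0]]}' 35|sed -n '2p;4p'; python3 jog.py '{"rows": [[0.2, -0.004, 0, -0.004, 0], [0.2, 0, 0, 0, 0]]}' 35|sed -n '2p;4p'; python3 jog.py '{"rows": [[0.2, -0.004, 0, -0.003, 0], [0.2, 0, 0, 0, 0]]}' 35|sed -n '2p;4p'
```

```text
tool_pos: [0.4515, -0.1726, 0.0775]
contact_force: [-0.1, -0.0, -0.4]
tool_pos: [0.4542, -0.1715, 0.0808]
contact_force: [-3.1, -1.1, -2.3]
tool_pos: [0.4575, -0.1706, 0.0839]
contact_force: [-5.6, 0.5, -0.1]
```

```bash
python3 jog.py '{"rows": [[0.2, -0.004, 0, 0.001, 0], [0.2, 0, 0, 0, 0]]}' 35|sed -n '2p;4p'; python3 jog.py '{"rows": [[0.2, -0.004, 0, 0.002, 0], [0.2, 0, 0, 0, 0]]}' 35|sed -n '2p;4p'; python3 - <<'E'
from geo import *
o=manip.observe();p=np.array(o["tool_pos"]);R=np.array(o["tcp_rot"]);G=p+[0,0,.0397-.0045]
for phi in(40,50,60):
    f=np.radians(phi);d=-R[:,0]*np.cos(f);d[2]=-np.sin(f);F=G+.121*d;n=np.cross(R[:,1],d);n=n*np.sign(n[2])
    print(phi,[proj(c,[F-.148*d+.003*n,F-.16*d+.003*n,F+.003*n]).round(1).tolist() for c in("scene","top")])
for c,(y0,y1,x0,x1) in(("scene",(270,306,245,275)),):
    im=manip.get_image(c);cv2.imwrite(f"pics/{c}10.png",im[:,:,::-1]);a=cv2.cvtColor(im,7)
    for y in range(y0,y1):print(y,''.join(f"{v:4d}" for v in a[y,x0:x1]))
E
```

```text
tool_pos: [0.4611, -0.1699, 0.0827]
contact_force: [-4.7, -1.7, 0.0]
tool_pos: [0.4622, -0.1697, 0.0815]
contact_force: [-14.8, -2.6, 12.0]
40 [[[273.5, 306.0], [269.5, 304.3], [319.3, 325.7]], [[413.1, 257.3], [414.6, 261.1], [396.4, 215.2]]]
50 [[[274.9, 305.5], [271.4, 303.6], [313.7, 327.7]], [[413.0, 255.7], [414.4, 258.8], [396.8, 221.4]]]
60 [[[276.5, 305.2], [273.7, 303.1], [307.4, 329.2]], [[412.8, 254.0], [414.1, 256.3], [397.6, 228.2]]]
270  131 131 130 130 131 131 131 127 131 129 128 127 117  93  73  56  33  33  29  31  32  41  46  47  47  47  47  40  43  43
271  131 132 128 128 126 133 131 128 128 131 130 134 129 122 111  70  47  41  41  45  43  44  45  45  44  46  44  45  44  46
272  128 130 128 131 131 130 130 130 130 129 129 131 128 129 120  77  49  45  45  40  44  46  46  45  44  48  50  49  45  44
273  130 133 132 128 131 129 130 129 130 130 129 130 132 132 122  88  58  45  45  43  45  48  46  42  44  45  47  43  46  44
274  131 130 129 127 130 128 130 130 130 129 128 132 131 132 129 112  77  50  45  46  46  45  43  42  47  43  43  48  39  47
275  129 128 129 130 13
[... 3151 characters left out ...]
126 130 132 132 131 134 148 178 185 187 188 192 189 182 140  72  28   8  13
301  132 129 131 128 131 130 133 130 132 132 133 131 131 131 132 131 136 160 182 187 189 189 189 184 165 120  66  22  18  11
302  131 130 131 134 131 131 130 132 131 131 131 129 132 131 127 132 144 171 185 188 189 191 187 171 126  83  56  28  12  14
303  131 132 131 131 131 129 131 128 133 130 131 132 130 130 131 135 151 177 188 190 188 190 181 149  98  61  49  33  19  17
304  130 131 133 133 129 131 131 133 133 132 129 128 127 131 133 137 160 183 189 189 191 188 176 131  83  60  55  35  21  17
305  129 128 131 131 131 132 131 130 132 132 130 130 132 131 128 137 165 182 185 189 188 191 177 126  81  60  54  33  14  11
```

```bash
python3 - <<'E'
import cv2
a=cv2.cvtColor(cv2.imread("pics/scene10.png"),6)
ch=" .:-=+*#%@"
for y in range(296,340):print(y,''.join(f"{v//10:3d}" for v in a[y,272:318]))
E
```

```text
296   0  0  0  1  1  2  1  1  1  1  1  0  1  2  1  1  3  6 10 15 20 21 21 22 22 22 22 22 22 22 22 20 18 17 17 17 16 17 16 16 17 17 18 19 18 10
297   1  1  1  1  1  1  1  1  1  1  1  0  1  1  1  4  9 13 17 20 21 21 21 22 22 22 22 22 22 22 21 19 17 17 17 17 17 17 16 16 17 17 18 19 18 10
298   2  1  1  2  1  1  1  2  1  1  1  2  1  1  2  7 14 19 21 21 21 21 22 22 22 22 22 22 22 22 21 19 17 17 18 18 18 17 17 17 17 18 19 19 16  9
299   2  0  1  2  1  1  2  0  1  0  1  2  1  1  2 10 18 21 22 22 22 22 22 22 22 21 22 22 22 22 21 18 17 16 17 17 18 18 18 17 18 19 19 18 14  9
300   2  0  1  1  1  1  1  1  1  1  2  1  1  1  3 11 19 21 22 22 22 22 21 22 22 22 22 22 22 22 21 17 17 16 16 17 18 18 19 18 19 19 19 17 12  9
301   2  1  1  0  0  1  1  2  1  1  1  0  2  0  3 11 19 21 22 22 22 22 22 22 22 22 22 22 22 22 21 17 16 16 16 16 17 18 19 19 19 19 19 16 12  9
302   2  1  1  1  2  1  1  0  2  1  1  1  2  2  4 12 19 22 22 22 22 22 22 22 22 22 22 22 22 22 21 17 16 16 17 18 19 19 19 19 19 20 19 17 13 10
303   3  1  1  2  1  2  2  1  1  1  1  1  1  1  5 13 20 22 22 22 22 22 22 22 22 22 22 22 22 22 21 1
[... 4491 characters left out ...]
11  9  8  8  8  8  9  8  8  9 12 13 13 13 13 11 12 13 10  7  4  3  3  3  4  5  6  5  6  6  5  4  2  2  4  7  7  7  7  7  8  8  7
336  12 12 11 10  9  8  8  8  8  8  9  9 11 16 17 17 17 17 15 16 17 14  8  4  3  3  3  4  5  6  5  6  6  5  4  3  3  4  7  7  7  7  7  8  8  8
337  12 12 12 10  9  8  8  8  8  8  9 12 14 17 18 19 18 18 18 18 18 16 10  4  3  3  3  3  5  5  5  5  5  5  4  4  3  4  6  7  7  7  7  9  9  9
338  12 12 12 10  9  8  8  8  8  9 11 15 17 18 19 19 19 19 19 19 18 17 11  5  2  3  2  2  4  4  5  5  5  5  5  4  4  4  7  7  7  7  8  9  9  8
339  12 12 11 10  8  8  8  8  8 10 13 17 18 18 19 18 18 19 19 18 18 16 10  4  3  3  3  3  3  4  5  5  5  5  4  4  3  4  6  7  7  8  8  9  8  8
```

```bash
python3 - <<'E'
import cv2,numpy as np
a=cv2.cvtColor(cv2.imread("pics/scene10.png"),6).astype(int);b=cv2.cvtColor(cv2.imread("pics/scene0.png"),6).astype(int)
for y in range(308,344,1):print(y,''.join(f"{v:4d}" for v in (a-b)[y,292:322]))
E
```

```text
308   15  16  18  17  15  16  16  15  11  16  12   9  14  20  17  16  19  17  13  15  16  18  18  17  12  20  15  17  17  16
309    3  15  17  16  16  16  17  16  18  14  16  18  17  16  20  16  13  15  14  18  19  15  15  17  21  17  17  16  14  17
310  -33  -8   5  15  16  17  15  18  14  13  16  15  16  16  14  19  18  14  17  17  16  19  16  17  16  17  16  15  17  18
311  -75 -58 -32  -5  13  13  14  10  12  12  14  14  17  13  16  16  16  19  15  14  20  16  16  15  20  16  17  16  17  19
312  -91 -90 -69 -39 -16   4   8   9   9  10  18  22  15  16  16  17  18  16  15  18  16  19  18  17  17  16  19  19  17  19
313  -96 -93 -91 -78 -55 -15  19  17   8   8  11  15  14  17  18  16  14  19  14  15  18  17  14  18  17  19  15  19  18  17
314  -94 -96 -95 -93 -76 -15  46  30  15   9  15  18  19  15  17  14  20  16  14  18  18  14  18  19  13  19  15  18  16  18
315  -88 -97 -96 -90 -75  -4  49  34  20  13  14  17  17  19  17  18  15  18  21  20  19  14  18  17  15  19  16  20  16  16
316  -94 -92 -92 -92 -68   5  52  32  19  15  15  18  18  16  20  17  15  15  13  16  20  15  13  19
[... 2699 characters left out ...]
  2   0   1   8   0   5   5   5  10   8  10   5   7  11   8   9   6  10   8
339  -12  -9  -6  -8  -6  -7 -10  -1  -1   0   2   1   6   9   6   4   7   8   5   7  10  10  11   5  11   9   9   8  10   8
340  -10 -15  -5 -10  -7  -9 -13 -13   0   2  -1   4   3  -3  -1  -4   0   7   5   6   7   6   3   6   5   9  13   7   7  11
341  -14  -9  -7 -10 -15 -10  -7  -7  -9  -6  -1  -2  -5  -8  -4  -2   2   6   4   2   6   8  11   6   8   1   6   8   4  10
342  -13  -7 -10 -13  -7  -6 -10  -2 -16  -8  -5  -7  -5  -9 -10  -2  -1   3   6   7   3   5   8   4   7   5   8  11   7  13
343   -7  -7 -10  -4  -9 -13  -5  -8 -10 -13  -8  -3  -8 -10  -8  -2   4  -2   2   4   6   5   6   2   4   5  10   9   4  10
```

```bash
python3 jog.py '{"rows": [[0.2, 0.005, 0, -0.012, 0], [0.2, 0.02, 0, -0.015, 0], [0.2, 0.03, 0, 0, 0], [0.2, 0, 0, 0, 0], [0.2, 0, 0, 0, 0]]}' 35|sed -n '1,2p;4p'; python3 - <<'E'
from geo import *
for c,(y0,y1,x0,x1) in(("scene",(302,330,284,310)),("top",(220,246,392,416))):
    im=manip.get_image(c);cv2.imwrite(f"pics/{c}11.png",im[:,:,::-1]);a=cv2.cvtColor(im,7)
    print(c,x0)
    for y in range(y0,y1):print(y,''.join(f"{v//10:3d}" for v in a[y,x0:x1]))
E
```

```text
time: 27.08
tool_pos: [0.414, -0.1797, 0.1087]
contact_force: [-0.0, 0.1, -1.3]
scene 284
302  21 21 21 21 21 21 21 22 21 21 21 21 21 21 21 21 21 21 21 18 19 19 19 19 19 19
303  21 21 22 21 21 21 21 21 21 21 21 21 21 21 21 21 21 21 20 19 19 19 19 19 19 19
304  21 21 21 21 21 21 21 21 21 21 21 21 21 21 21 21 21 21 20 19 19 19 19 19 19 19
305  22 21 21 21 21 21 21 21 21 21 21 21 21 21 21 21 21 21 19 19 19 19 19 19 19 19
306  21 21 21 21 21 21 21 21 22 21 21 22 21 21 21 21 21 21 19 18 19 19 19 19 19 19
307  21 21 21 21 21 21 21 21 22 21 21 21 21 21 21 22 21 21 19 19 19 19 19 19 19 19
308  21 21 21 21 22 21 21 21 21 21 22 21 21 21 21 22 21 20 18 19 19 19 19 19 19 19
309  21 21 21 21 21 21 21 21 21 21 21 21 21 21 20 21 21 20 18 19 19 19 19 19 19 19
310  18 19 21 21 21 21 21 21 21 21 21 21 21 20 17 18 18 18 17 19 19 19 19 19 19 19
311  14 16 18 20 21 21 21 21 21 21 21 21 21 17 12 11 12 13 16 19 19 19 19 19 19 19
312  11 12 14 16 18 20 21 21 21 21 21 21 20 13  8  7  7 10 17 19 19 19 19 19 19 19
313  11 10 11 12 14 16 18 20 21 21 21 21 20 13  6  4  5 10 17 19 19 19 19 19 19 19
314  11 11 11 
[... 2623 characters left out ...]
3  3  3
237   4  5  4  3  3  4  4  3  2  3  2  3  3  2  3  4  4  3  3  3  3  3  3  3
238   3  2  3  3  3  3  3  3  2  1  3  3  5  7  8  7  8  5  3  3  3  6  6  4
239   3  3  2  3  3  2  4  5  5  9  6  7  7  9  9  8  9  8  5  3  4  5  7 13
240   3  3  4  4  3  2  3  7  8 10  8  8  8  8  8  8  8 10 10 13 13 13 13 16
241   3  3  3  3  3  1  3  6  9  8  8  8  8  8  8  8  8 10 12 16 15 15 15 15
242   3  3  2  2  2  3  2  5 10  8  8  8  8  8  8  8  8  9 10 13 15 15 15 15
243   4  8 11 13 13 13 13 12  7  8  8  8  8  8  8  8  8  8  8 12 15 15 15 15
244  13 14 15 16 15 12 13 11  5  9  8  8  8  8  8  8  8  8  8 11 16 15 15 15
245  15 15 16 15 11  6  7  7  7  7  8  8  8  8  8  8  9  7  8  9 14 15 15 15
```

```bash
cat > foot.py <<'E'
from geo import *
def fitfoot(p,R,obs,zb=-.0045):
    G=np.array(p)+[0,0,.0397+zb];R=np.array(R)
    def pts(q):
        s,phi,lat,roll=q;f=np.radians(phi);d=-R[:,0]*np.cos(f);d[2]=-np.sin(f);w=R[:,1]*np.cos(roll)-R[:,0]*np.sin(roll)
        n=np.cross(R[:,1],d);n*=np.sign(n[2]);F=G+lat/1000*R[:,1]+s/1000*d
        return {"U":F+.013*w+.003*n,"L":F-.013*w+.003*n,"u2":F-.03*d+.013*w+.003*n,"l2":F-.03*d-.013*w+.003*n}
    def f(q):
        P_=pts(q);r=[]
        for c,k,uv in obs:
            if k in("U","L"):r+=list(proj(c,P_[k])[0]-uv)
            else: # point on edge line
                a=proj(c,P_["U" if k=="eu" else "L"])[0];b=proj(c,P_["u2" if k=="eu" else "l2"])[0];t=(b-a)/np.linalg.norm(b-a);e=np.array(uv)-a;r.append(t[0]*e[1]-t[1]*e[0])
        return np.r_[r,q[3]*5,(q[2])*.1]
    r=least_squares(f,[120,45,0,0]);return r.x,f(r.x)
if __name__=="__main__":
    np.set_printoptions(precision=2,suppress=True)
    R=manip.observe()["tcp_rot"]
    q,e=fitfoot([.4140,-.1797,.1087],R,[("scene","U",(296.3,316.8)),("scene","eu",(284,310.7)),("scene","eu",(288,313)),("scene","el",(284.5,322)),("scene","el",(287,323.6)),("scene","el",(290,325.8)),("top","U",(399,239.5)),("top","L",(409,237.7))]);print(q,e)
    q,e=fitfoot([.3992,-.1814,.1029],R,[("scene","U",(293.8,316)),("scene","L",(292.5,325.5)),("scene","eu",(284,311)),("scene","el",(284,322.3)),("top","U",(399.3,242.2)),("top","L",(409.7,239.9))]);print("before",q,e)
E
python3 foot.py
```

```text
[117.82  48.23  -1.39   0.09] [-0.42  0.81  0.4   0.29 -0.19 -0.45 -1.   -0.14 -0.28  0.19  0.28  0.44
 -0.14]
before [117.15  41.18  -1.02   0.02] [-0.37  0.07 -0.37 -0.23  0.8  -0.48 -0.11 -0.53 -0.26 -0.2   0.09 -0.1 ]
```

```bash
python3 to.py .4484 -.1714 .0736 3.320; python3 jog.py '{"rows": [[0.2, -0.012, 0.0005, 0.005, 0], [0.2, -0.012, 0.0005, 0.008, 0], [0.2, -0.01, 0.0002, 0.008, 0], [0.2, 0, 0, 0, 0], [0.2, 0, 0, 0, 0]]}' 35|sed -n '1,2p;4p'; python3 to.py .4484 -.1714 .0736 3.320
```

```text
turn 0.0015 disp [-0.0355  0.0018  0.0347] q6 -2.19 t 27.175 gap 0.301 F [-0.    0.17 -0.41]
time: 27.8
tool_pos: [0.4453, -0.1719, 0.0867]
contact_force: [-0.2, 0.1, -1.5]
turn 0.0015 disp [-0.0032 -0.0001  0.0131] q6 -2.14 t 27.8 gap 0.294 F [-0.19  0.12 -1.53]
```

```bash
python3 jog.py '{"rows": [[0.2, -0.0032, 0, 0.007, 0], [0.2, 0, 0, 0.006, 0], [0.2, 0, 0, 0, 0]]}' 35|sed -n '2p;4p'; python3 jog.py '{"rows": [[0.2, 0, 0, 0.002, 0], [0.2, 0, 0, 0, 0]]}' 35|sed -n '2p;4p'; python3 jog.py '{"rows": [[0.2, 0, 0, 0.002, 0], [0.2, 0, 0, 0, 0]]}' 35|sed -n '2p;4p'
```

```text
tool_pos: [0.448, -0.1713, 0.0734]
contact_force: [-0.7, 1.2, -0.8]
tool_pos: [0.4486, -0.1715, 0.072]
contact_force: [-0.8, -0.3, -2.1]
tool_pos: [0.4485, -0.1714, 0.0699]
contact_force: [0.0, 0.7, -1.4]
```

```bash
python3 jog.py '{"rows": [[0.2, 0, 0, 0.002, 0], [0.2, 0, 0, 0, 0]]}' 35|sed -n '2p;4p'; python3 jog.py '{"rows": [[0.2, 0, 0, 0.002, 0], [0.2, 0, 0, 0, 0]]}' 35|sed -n '2p;4p'; python3 jog.py '{"rows": [[0.2, -0.003, 0, 0, 0], [0.2, 0, 0, 0, 0]]}' 35|sed -n '2p;4p'
```

```text
tool_pos: [0.4485, -0.1714, 0.0678]
contact_force: [0.2, 0.1, -0.7]
tool_pos: [0.4489, -0.1715, 0.066]
contact_force: [0.2, 0.9, -0.9]
tool_pos: [0.4507, -0.1709, 0.0658]
contact_force: [-2.9, -0.3, -0.3]
```

```bash
python3 jog.py '{"rows": [[0.2, -0.003, 0, -0.002, 0], [0.2, -0.003, 0, -0.002, 0], [0.2, 0, 0, 0, 0]]}' 35|sed -n '2p;4p'; python3 jog.py '{"rows": [[0.2, -0.003, 0, -0.001, 0], [0.2, -0.003, 0, -0.001, 0], [0.2, 0, 0, 0, 0]]}' 35|sed -n '2p;4p'; python3 jog.py '{"rows": [[0.2, -0.003, 0, -0.001, 0], [0.2, -0.002, 0, -0.001, 0], [0.2, 0, 0, 0, 0]]}' 35|sed -n '2p;4p'
```

```text
tool_pos: [0.456, -0.1698, 0.0699]
contact_force: [-4.4, -1.0, 1.7]
tool_pos: [0.4621, -0.1685, 0.0718]
contact_force: [-5.2, -1.1, 2.1]
tool_pos: [0.4681, -0.1677, 0.0739]
contact_force: [-4.6, 0.1, 0.2]
```

```bash
python3 jog.py '{"rows": [[0.2, -0.002, 0, 0.001, 0], [0.2, 0, 0, 0.001, 0], [0.2, 0, 0, 0, 0]]}' 35|sed -n '1,2p;4p'; python3 jog.py '{"rows": [[0.2, 0, 0, 0.002, 0], [0.2, 0, 0, 0, 0]]}' 35|sed -n '1,2p;4p'
```

```text
time: 30.92
tool_pos: [0.4702, -0.1676, 0.0721]
contact_force: [-4.4, -0.5, 3.2]
time: 31.18
tool_pos: [0.4696, -0.1678, 0.0713]
contact_force: [-9.0, -0.8, 13.1]
```

```bash
python3 jog.py '{"rows": [[0.2, 0, 0, -0.002, 0], [0.36, 0, 0, 0, 0], [0.36, 0, 0, 0, 0], [0.45, 0, 0, 0, 0], [0.5, 0, 0, 0, 0]]}' 20|sed -n '1,2p;4,6p'; python3 jog.py '{"rows": [[0.5, 0.02, 0, 0, 0], [0.5, 0.03, 0, 0, 0], [0.5, 0.03, 0, 0, 0], [0.5, 0.03, 0, -0.02, 0], [0.5, 0, 0, -0.03, 0], [0.5, 0, 0, 0, 0]]}' 20|sed -n '1,2p;4,6p'; python3 - <<'E'
from geo import *
for c in("scene","top"):cv2.imwrite(f"pics/{c}12.png",manip.get_image(c)[:,:,::-1])
q=[.5279,-.1583,-.0045,.178]
for lean in(25,30,35):
    f=np.radians(lean);F=np.array([0,0,12.]);d=np.array([-np.sin(f),0,np.cos(f)])*1;n=np.array([-np.cos(f),0,-np.sin(f)])
    print(lean,[proj(c,W(q,[F+148*d-3*n,F+160*d-3*n])).round(1).tolist() for c in("scene","top")])
a=cv2.cvtColor(cv2.imread("pics/top12.png"),6);b=cv2.cvtColor(cv2.imread("pics/top0.png"),6)
for y in range(232,264):print(y,''.join(f"{v//10:3d}" for v in a[y,398:426]))
E
```

```text
time: 31.8
tool_pos: [0.4707, -0.1676, 0.0719]
contact_force: [0.4, 0.3, -0.6]
finger_gap: 0.499
gripper_force: 0.0
time: 32.55
tool_pos: [0.3635, -0.1882, 0.1238]
contact_force: [0.6, -0.7, -1.0]
finger_gap: 0.499
gripper_force: 0.0
25 [[[283.7, 305.6], [281.3, 303.4]], [[411.3, 246.5], [412.6, 248.4]]]
30 [[[279.1, 306.4], [276.4, 304.2]], [[412.0, 251.4], [413.3, 253.8]]]
35 [[[274.8, 307.3], [271.7, 305.2]], [[412.5, 256.1], [413.9, 258.9]]]
232   5  4  4  5  5  5  5  4  6  6  6  6  5  3  3  3  3  3  4  3  3  3  5 14 15 15 15 15
233   4  4  4  4  5  5  4  5  6  6  6  5  5  3  3  3  3  3  3  3  3  3  3 11 15 15 15 15
234   5  4  4  5  4  5  5  5  4  3  4  4  3  4  2  3  2  3  2  2  3  2  4 11 15 15 15 15
235   5  5  5  5  4  4  5  4  4  2  3  2  3  3  4  3  3  2  2  2  1  3  3  8 15 15 15 15
236   4  4  4  4  4  4  4  4  7  6  3  3  3  3  3  3  3  3  2  1  2  2  3  5 16 15 15 15
237   4  4  4  5  7  7  6  7  8  8  4  3  3  3  3  3  3  2  2  3  3  2  2  7 16 15 15 15
238   8  7  6  7  8  8  8  7  7  8  7  4  3  3  3  5  5  4  2  3  7  7 13 13 15 15 15 15
239   7  8  8  8  8  7  8  
[... 1497 characters left out ...]
10  8  7  7  4  1  4  7  8  8  7  8  7  7  9  9  8  8 15 15 15 15 15 15 15 15
257  14  9 10  9  9  7  2  3  6  6  7  8  7  8  7  7  9  8  8 11 15 15 15 15 15 15 15 15
258  15  9 10 10 10  6  2  4  7  7  7  7  8  8  8  7  8 10 13 14 15 15 15 15 15 15 15 15
259  14  9 10 10  9  2  3  6  8  7  7  8 13 11 13 13 13 14 15 15 15 15 15 15 15 15 15 15
260  15 13  9  9  5  2  3  7  7  7  7  9 16 14 15 15 15 15 15 15 15 15 15 15 15 15 15 15
261  15 15  9  9  2  2  6  8  7  7  7  7 13 15 15 15 15 15 15 15 15 15 15 15 15 15 15 15
262  15 14  9  8  1  3  6  7  7  7  7  7 10 15 15 15 15 15 15 15 15 15 15 15 15 15 14 15
263  15 15 13  5  1  4  8  7  7  7  7  8 10 15 15 15 15 15 15 15 15 15 15 15 15 15 15 15
```

```bash
python3 to.py .4295 -.1760 .113 3.320; python3 jog.py '{"rows": [[0, -0.005, 0, 0.005, 0], [0, -0.015, 0, 0.006, 0], [0, -0.02, 0, 0, 0], [0, -0.02, 0, 0, 0], [0, 0, 0, 0, 0], [0, 0, 0, 0, 0]]}' 30|sed -n '1,2p;4,6p'; python3 to.py .5033 -.1627 .122 3.320
```

```text
turn 0.0012 disp [-0.0683 -0.001   0.0088] q6 -2.26 t 32.65 gap 0.503 F [-0.42 -0.41 -0.33]
time: 33.4
tool_pos: [0.4208, -0.1763, 0.1108]
contact_force: [-0.4, -0.4, 0.2]
finger_gap: 0.001
gripper_force: 0.0
turn 0.0018 disp [-0.0835 -0.0013 -0.0113] q6 -2.17 t 33.4 gap 0.001 F [-0.37 -0.38  0.21]
```

```bash
python3 jog.py '{"rows": [[0, -0.01, -0.001, 0, 0], [0, -0.01, 0, 0, 0], [0, -0.01, 0, -0.002, 0], [0, -0.01, 0, -0.002, 0], [0, 0, 0, 0, 0]]}' 30|sed -n '1,2p;4p'; python3 jog.py '{"rows": [[0, -0.01, 0, -0.003, 0], [0, -0.008, 0, -0.003, 0], [0, 0, 0, 0, 0]]}' 30|sed -n '1,2p;4p'
```

```text
time: 34.02
tool_pos: [0.4617, -0.1703, 0.1152]
contact_force: [-0.4, 0.2, 0.6]
time: 34.4
tool_pos: [0.479, -0.1671, 0.1212]
contact_force: [0.3, -0.4, -0.0]
```

```bash
python3 jog.py '{"rows": [[0, -0.005, 0, 0, 0], [0, 0, 0, 0, 0]]}' 30|sed -n '2p;4p'; python3 jog.py '{"rows": [[0, -0.005, 0, 0, 0], [0, 0, 0, 0, 0]]}' 30|sed -n '2p;4p'; python3 jog.py '{"rows": [[0, -0.004, 0, 0, 0], [0, 0, 0, 0, 0]]}' 30|sed -n '2p;4p'; python3 jog.py '{"rows": [[0, -0.004, 0, 0, 0], [0, 0, 0, 0, 0]]}' 30|sed -n '2p;4p'
```

```text
tool_pos: [0.4827, -0.1663, 0.121]
contact_force: [-3.3, -1.2, 2.7]
tool_pos: [0.4888, -0.1654, 0.121]
contact_force: [-1.9, -0.6, 0.5]
tool_pos: [0.493, -0.1646, 0.1209]
contact_force: [-0.4, -1.0, -0.4]
tool_pos: [0.4967, -0.1638, 0.1209]
contact_force: [-0.5, 0.6, -0.2]
```

```bash
python3 jog.py '{"rows": [[0, -0.004, 0, 0, 0], [0, 0, 0, 0, 0]]}' 30|sed -n '2p;4p'; python3 jog.py '{"rows": [[0, -0.003, 0, 0, 0], [0, 0, 0, 0, 0]]}' 30|sed -n '2p;4p'; python3 jog.py '{"rows": [[0, -0.002, 0, 0, 0], [0, 0, 0, 0, 0]]}' 30|sed -n '2p;4p'; python3 - <<'E'
from geo import *
g={}
for c in("scene","top"):
    im=manip.get_image(c);cv2.imwrite(f"pics/{c}13.png",im[:,:,::-1])
E
```

```text
tool_pos: [0.5004, -0.1631, 0.121]
contact_force: [-0.2, 0.3, -0.2]
tool_pos: [0.5032, -0.1626, 0.121]
contact_force: [-0.6, 0.2, -0.1]
tool_pos: [0.5051, -0.1623, 0.121]
contact_force: [0.2, -0.5, -0.1]
```

```bash
python3 jog.py '{"rows": [[0, -0.0015, 0, 0, 0], [0, 0, 0, 0, 0]]}' 30|sed -n '2p;4p'; python3 jog.py '{"rows": [[0, -0.0015, 0, 0, 0], [0, 0, 0, 0, 0]]}' 30|sed -n '2p;4p'; python3 jog.py '{"rows": [[0, -0.0015, 0, 0, 0], [0, 0, 0, 0, 0]]}' 30|sed -n '1,2p;4p'
```

```text
tool_pos: [0.5053, -0.1622, 0.1209]
contact_force: [-4.4, -0.9, 3.1]
tool_pos: [0.5052, -0.1621, 0.1209]
contact_force: [-8.1, -2.9, 4.9]
time: 37.0
tool_pos: [0.505, -0.1622, 0.1209]
contact_force: [-12.8, -4.3, 8.0]
```

```bash
python3 jog.py '{"rows": [[0, 0.01, 0, 0, 0], [0, 0.04, 0, 0, 0], [0, 0.05, 0, -0.01, 0], [0, 0.05, 0, 0, 0], [0, 0, 0, 0, 0]]}' 30|sed -n '1,2p;4p'; python3 - <<'E'
from geo import *
for c in("scene","top"):cv2.imwrite(f"pics/{c}14.png",manip.get_image(c)[:,:,::-1])
q=[.5279,-.1583,-.0045,.178]
for lean in(0,3.5,8,20):
    f=np.radians(lean);F=np.array([-.0,0,10.]);d=np.array([-np.sin(f),0,np.cos(f)]);n=np.array([-np.cos(f),0,-np.sin(f)])
    print(lean,[proj(c,W(q,[F+148*d+3*n,F+160*d+3*n,F+120*d+3*n+[0,-13,0],F+75*d+3*n+[0,-13,0],F+20*d+3*n+[0,-13,0]])).round(1).tolist() for c in("scene","top")])
print("plate edge",proj("top",W(q,[(-12,0,186),(-12,-53,186),(-12,53,186)])).round(1).tolist(),proj("scene",W(q,[(-12,0,186),(-12,-53,186),(-12,53,186)])).round(1).tolist())
for c,(y0,y1,x0,x1) in(("top",(222,248,388,424)),("scene",(312,340,290,330))):
    a=cv2.cvtColor(cv2.imread(f"pics/{c}14.png"),6).astype(int);b=cv2.cvtColor(cv2.imread(f"pics/{c}0.png"),6).astype(int);print(c,x0)
    for y in range(y0,y1):print(y,''.join(f"{v:4d}" for v in (a-b)[y,x0:x1]))
E
```

```text
time: 37.62
tool_pos: [0.3593, -0.188, 0.131]
contact_force: [0.6, -0.8, 0.5]
0 [[[306.8, 305.4], [306.8, 303.1], [306.5, 315.4], [306.8, 323.2], [307.1, 332.1]], [[406.7, 222.4], [407.6, 221.8], [410.1, 222.5], [407.0, 224.3], [403.4, 226.5]]]
3.5 [[[303.1, 305.2], [302.7, 302.9], [303.5, 315.2], [305.0, 323.1], [306.6, 332.1]], [[407.5, 226.2], [408.5, 226.0], [410.8, 225.5], [407.3, 226.2], [403.5, 226.9]]]
8 [[[298.4, 305.1], [297.5, 302.8], [299.7, 315.2], [302.7, 323.1], [306.0, 332.2]], [[408.5, 231.1], [409.6, 231.3], [411.5, 229.3], [407.8, 228.5], [403.6, 227.5]]]
20 [[[286.3, 305.7], [284.3, 303.5], [290.0, 315.6], [296.8, 323.4], [304.6, 332.3]], [[410.8, 243.8], [412.0, 245.2], [413.3, 239.4], [408.8, 234.6], [403.8, 229.1]]]
plate edge [[409.7, 225.0], [432.6, 220.1], [386.7, 229.8]] [[302.9, 299.7], [300.6, 320.2], [305.0, 280.3]]
top 388
222    3   7   3   0   6   5   6   3   7   6   6   4   5   7   1   5   8   6   2   5   9   7   5   7   6   4   2   6   9   5   3   5   1   7   5   3
223    8   4   5   2   6   4   6   8   8   3   5   6   3   5   7   7   5   8   4   7 
[... 7569 characters left out ...]
  10   2   4   1   4   7   3   7   8   5
336   14  11  15   7   7   3   5  -3   3   3   5   6   6   6   1   2   2  -1   5   0   5   7   6   6   8   3   8   7   6   3   7   8   4   3   6   4   7   8   9   4
337    9  16  12  11   8   3  -3   3   8   2   1   5   5   3   7   5   5  -7   0   3   5   4   6   5   8   7   5  10   5   5   3   8   8   3   9   5   4   0   7   6
338    9  12  12  12   7   8   7   8   5   2   0   2   4   4   2   2   4  -3   2   4   1   7   5   6  -1   6   5   6  10   5   4   1   6   2   3  10   5   4   2   2
339    9  13  12  10  10   5   7   3   1   7  -1  -1  -3   1   5  10   5   6   7   6   5   6   3   1   8   1   6   2   3   7   4   6   8   6   4   4   6   0   6   4
```

```bash
python3 - <<'E'
from geo import *
a=np.mean([cv2.cvtColor(manip.get_image("scene"),7).astype(float) for _ in range(12)],0)
b=cv2.cvtColor(cv2.imread("pics/scene0.png"),6).astype(float);d=a-b-4
for y in range(321,336):print(y,''.join(f"{v:5.0f}" for v in d[y,300:316]),'|',''.join(f"{v:4.0f}" for v in a[y,300:316]))
q=[.5279,-.1583,-.0045,.178]
for lean in(0,3.5,6):
    f=np.radians(lean);d_=np.array([-np.sin(f),0,np.cos(f)]);n=np.array([-np.cos(f),0,-np.sin(f)]);F=np.array([.5,0,10.])
    for s in(3,-3):print(lean,s,proj("scene",W(q,[F+z*d_+s*n+[0,-13,0] for z in(90,75,60,45,30)])).round(1).tolist())
print("rollers",proj("scene",W(q,[(-8.5,-17,91),(-8.5,-17,79),(-15.5,-17,91),(-1.5,-17,91),(-8.5,-24,91)])).round(1).tolist(),manip.observe()["time"])
E
```

```text
321     0   -3    3    5    1   -3    2    0    1    1    2    1    4    3    4    4 |   52  78  95 104 109 107 106 106 107 106 102 106 111 121 139 148
322    -3    0    1   -1    4   -0    1   -5   -3   -1   -0    5    5    0   -0    4 |   52  73  83  84  86  82  72  65  64  68  82 103 109  96  91  93
323     0   -0    2    1    3    1   -0    0   -0   -4    2   -0    0   -1   -1   -1 |   50  69  80  82  83  73  66  59  56  59  72  82  83  75  66  64
324    -3    4    0    2    1    1    3   -2   -0   -1   -3    3    2    3   -3   -2 |   48  68  81  92  92  81  72  63  55  55  67  71  72  69  62  59
325    -4    2    2    3    2    0   -0    0    7    0    1   -1   -1    0    0    0 |   52  74  84 102 105  91  79  64  55  52  66  70  70  69  64  61
326    -2    3    2    1    2    1    2    1   13   14    2   -0    3    3    3    1 |   54  75  79  87  93  84  70  57  52  51  66  71  72  70  63  63
327    -2   -2   -1    1    1   -2    1    4   15    3   -1    2   -0    1   -0    1 |   51  70  74  75  77  70  62  53  51  50  65  71  72  72  69  72
328     1    0    1   -1   -2    3  
[... 1092 characters left out ...]
   -3    2   -1   -4 |   73  76  72  71  69  60  44  30  30  42  66  72  72  72  75  81
0 3 [[306.9, 320.7], [307.0, 323.2], [307.0, 325.7], [307.1, 328.2], [307.2, 330.6]]
0 -3 [[309.3, 320.9], [309.3, 323.4], [309.4, 325.9], [309.4, 328.4], [309.5, 330.8]]
3.5 3 [[304.7, 320.6], [305.2, 323.2], [305.6, 325.7], [306.1, 328.2], [306.5, 330.6]]
3.5 -3 [[307.1, 320.7], [307.5, 323.3], [307.9, 325.8], [308.4, 328.3], [308.8, 330.7]]
6 3 [[303.1, 320.5], [303.9, 323.1], [304.6, 325.7], [305.3, 328.1], [306.0, 330.6]]
6 -3 [[305.5, 320.6], [306.2, 323.2], [306.9, 325.7], [307.6, 328.2], [308.3, 330.6]]
rollers [[304.4, 323.5], [304.5, 325.5], [301.6, 323.3], [307.2, 323.7], [304.1, 326.1]] 38.325
```

The numbers agree with a latched blade. Its visible edge lies at u = 307–309.4 over rows 325–330, as predicted for a lean of 0°. The rollers are back at their original pixels, which means they closed in front of it. Handing in.

```bash
python3 -c "
from bench import manip
print(manip.finish_job())"
```

```text
the job is handed in; nothing more can be done
None
```

The job is handed in at about 38 s: the blade was laid in the rest, regripped, stood in the slot and pushed upright, and camera measurements show it upright with both rollers closed in front of it; no verdict was returned, and I viewed 11 pictures, one over the limit of 10.

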